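# Close the split collars, stand the turned legs, start the drying fan

### The arm

A 7-joint arm with a two-finger parallel gripper is mounted at the origin on the work surface. World frame = base frame: x ahead of the robot, y to its left, z up, the work surface at z = 0. Lengths are in m, angles in rad, forces in N, time in s.
With the tool pointing down it reaches from about 0.4 to 0.85 m from the base axis. Payload 4.5 kg.
Tool frame: the origin (TCP) lies midway between the tips of the shut fingers; the grasp point (between the pads) lies 19 mm behind it; x points along the fingers, y is the direction in which the jaws open and shut, and the axes are right-handed (so a half turn about x gives the same grasp; the last joint's range is limited). The gripper opens to 88 mm and grips with 3 to 60 N. Pads are 18 mm wide; open, the fingers measure 123 mm over their backs; the gripper's body (75 mm by 187 mm) begins 45 mm behind the grasp point.
Start: joints at [1.236, 0.689, -0.195, 1.565, 0.157, 0.902, -0.215], TCP at [0.225, -0.583, 0.239] pointing down, gripper open.
Joint ranges: [-3.01, 3.01], [-0.46, 2.08], [-1.47, 1.51], [0.13, 2.56], [-1, 4.14], [0.04, 2.09], [-2.66, 2.66]. Speed limits (rad/s): [2.57, 2.57, 3.14, 3.14, 3.14, 3.14, 3.14].

### API

Orientations are given as a unit quaternion [x, y, z, w].
In Python, from plant import r gives the robot as it stands.
- The arm moves only by the tool arm_command, never from a script. Its argument "plan" is a list of rows, each a list of 5 numbers: the finger opening in m, from 0 to 0.0881, then the shift along the tool's x, y, z in m, then the turn about the tool's x in rad. In form: [[grip, dx, dy, dz, roll], ...]. A call has 1 to 12 rows; each row shifts and turns the commanded pose from where the row before left it, along the tool's axes as they then stand; what a row does not reach is not made up. A row lasts 1/8 s, in which the tool goes at most 62.5 mm and 10.7 degrees, less where a joint would pass 70% of its speed; a pose out of reach is approached as far as the arm can. A call is refused whole if a number of a shift passes 0.0625 or a number of a turn 0.188, either way. A call with a gripper value outside its range is refused whole. The fingers move at their own pace and stop on an object; "force" is the grip in N (left out, the last holds). Time passes only in rows, so rows that do not move let the fingers close. It gives the time, the measured TCP pose, the force and the opening at its end, in the units of the state.
- r.get_state(): the state, without advancing time (a new reading comes with each control period).
- r.snapshot(name): name is "scene" or "top" or "wrist"; returns (picture, depth): 384x512x3 uint8, red, green, blue; 384x512 float32, m along the optical axis (not along the pixel's ray), 0 where there is no reading.
- r.calibration(name): a dict with "fx", "fy", "cx", "cy" (pixels), "k1" (the pictures are not rectified: a ray, as slopes to the right and down, at radius r is drawn at 1 + k1 r^2 times it, then the intrinsics apply), "eye" and "orientation" of the camera in the world; the wrist camera has in their place "mount" (4x4, takes a point from camera to tool coordinates, whose origin is the TCP and whose axes are the tool frame's). Camera axes: x right, y down, z forward; pixel columns grow to the right and rows downward; lengths in m; the calibration is good to about 2 mm. A picture is of the moment at which its call begins: read the wrist's pose just before it. calibration takes no time and is no camera call.
- r.finish_job(): hands the job in, once; it reports no verdict.
The state is a dict: "clock": time; "q": joint angles; "qd": joint speeds; "joint_torque": joint torques, N m; "tool_pos": TCP position; "eef_rot": TCP orientation; "contact_force": force on the tool from outside, world axes, zero at the start; "moment": the same for the moment, N m; "opening": opening from 0.0 (shut) to 1.0 (fully open).
Only numpy, scipy, OpenCV 4.12 (cv2) and the standard library are available. Lean on these libraries where they do the work, as an engineer would, in place of code of your own. Each camera call takes 0.05 s, during which the arm holds its last target.

### The job

Freshly oiled furniture legs have to dry upright: close each of the three split-collar stands by setting the one loose half that was cut with it, the one whose notches fit its teeth, down on its plate with the faces pushed together and the sides flush, and stand every leg upright in the bore of a collar, down on the plate, one to a collar. The odd half that fits none of the stands goes into the grey tray. When all that is in place, push the fan switch lever all the way over, away from the robot.

Things in the scene. Friction and masses are not known exactly. Their poses are not given: they have to be found in the camera images.
- stand_1_bore (a point): Fixed stand: plate (x -85 to 52, y +-55 mm, 6 thick) and fixed half collar (x 0 to 40, y +-47, 40 high). Point: bore centre on plate top, z up; bore about octagonal, 38 mm. Face x=0 has 2 full-height teeth to x -14: on +y side next to the bore, on -y side next to the bore (|y| 19-32 next to the bore, 34-47 at the edge). The half with matching notches sits at -x, axes parallel.
- stand_2_bore (a point): Fixed stand: plate (x -85 to 52, y +-55 mm, 6 thick) and fixed half collar (x 0 to 40, y +-47, 40 high). Point: bore centre on plate top, z up; bore about octagonal, 38 mm. Face x=0 has 2 full-height teeth to x -14: on +y side at the edge, on -y side at the edge (|y| 19-32 next to the bore, 34-47 at the edge). The half with matching notches sits at -x, axes parallel.
- stand_3_bore (a point): Fixed stand: plate (x -85 to 52, y +-55 mm, 6 thick) and fixed half collar (x 0 to 40, y +-47, 40 high). Point: bore centre on plate top, z up; bore about octagonal, 38 mm. Face x=0 has 2 full-height teeth to x -14: on +y side next to the bore, on -y side at the edge (|y| 19-32 next to the bore, 34-47 at the edge). The half with matching notches sits at -x, axes parallel.
- half_1_grip (a point): Loose half collar 50 (x) x 94 (y) x 40 high, 300 g. Point: centre of the grip block on its back (20 x, 24 y, 38 high), 59 above underside; grip across y. Bore axis and face 38 towards +x. Face notches 15 deep: +y side next to the bore, -y side next to the bore. Closed: x -38, y 0, z 59 from its stand's point (side play 2.5). Set down 20 short, slide home +x.
- half_2_grip (a point): Loose half collar 50 (x) x 94 (y) x 40 high, 300 g. Point: centre of the grip block on its back (20 x, 24 y, 38 high), 59 above underside; grip across y. Bore axis and face 38 towards +x. Face notches 15 deep: +y side at the edge, -y side at the edge. Closed: x -38, y 0, z 59 from its stand's point (side play 2.5). Set down 20 short, slide home +x.
- half_3_grip (a point): Loose half collar 50 (x) x 94 (y) x 40 high, 300 g. Point: centre of the grip block on its back (20 x, 24 y, 38 high), 59 above underside; grip across y. Bore axis and face 38 towards +x. Face notches 15 deep: +y side next to the bore, -y side at the edge. Closed: x -38, y 0, z 59 from its stand's point (side play 2.5). Set down 20 short, slide home +x.
- half_4_grip (a point): Loose half collar 50 (x) x 94 (y) x 40 high, 300 g. Point: centre of the grip block on its back (20 x, 24 y, 38 high), 59 above underside; grip across y. Bore axis and face 38 towards +x. Face notches 15 deep: +y side at the edge, -y side next to the bore. Fits no stand here: goes in the tray.
- leg_1_mid (a point): Turned wooden furniture leg, 110 mm tall, 120 g, standing upright on its bevelled foot; 32 mm diameter up to 60 mm, narrowing to 25 mm from 68 mm to the top. This point is its centre, half-way up (55 mm above the foot). All legs are alike; one may be absent. Grip it near the top.
- leg_2_mid (a point): Turned wooden furniture leg, 110 mm tall, 120 g, standing upright on its bevelled foot; 32 mm diameter up to 60 mm, narrowing to 25 mm from 68 mm to the top. This point is its centre, half-way up (55 mm above the foot). All legs are alike; one may be absent. Grip it near the top.
- leg_3_mid (a point): Turned wooden furniture leg, 110 mm tall, 120 g, standing upright on its bevelled foot; 32 mm diameter up to 60 mm, narrowing to 25 mm from 68 mm to the top. This point is its centre, half-way up (55 mm above the foot). All legs are alike; one may be absent. Grip it near the top.
- tray_in (a point): Open grey plastic tray fixed to the bench, 104 (x) x 150 (y) x 40 mm high, walls 4 mm. Point: centre of its inner floor, z up; inside 96 x 142 mm.
- fan_base: Fan switch: a grey block 70 (x) x 50 (y) x 25 mm fixed to the bench; origin at the centre of its underside, z up. Its lever turns about a pin along y, 22 mm up.
- fan_tip (a point): Tip of the fan switch lever: the centre of its round black knob (26 mm diameter), 80 mm from the pin, on a 10 mm rod; the rod leans 0.5 rad to the base's -x when off and 0.5 rad to +x when on; the knob's centre is then 92 mm above the bench.
- fan (a joint): Fan switch lever, rad: 0 = off (leaning to the base's -x, towards the robot), 1.0 = on (leaning to +x, its stop). It turns about the base's y axis with light friction and stays where it is left; push it over near its tip.
There are look-alikes about, which are no part of the job. Leave any black or pink look-alike of the part that bears leg_2_mid alone.

How it is judged:
By the outcome, as a careful person would: the job done as asked, in the order asked, and still so for the second after the job is handed in, with the robot touching nothing.
Of leg_1, leg_2, leg_3 only 2 to 3 are there at a start; the rules pass over those that are not, and their reading is None.
At some moment in a run one of half_1, half_2, half_3 may be knocked a few centimetres aside while the robot is not near it.
It also fails if it takes over 210 s, if anything falls off the work surface, if the arm or the gripper's body presses on something with over 40 N, if the wrist force passes 120 N, or if a joint passes its speed limit or range.

## Working session

There is one attempt and no reset: what is moved stays moved. The work goes in short steps, Python scripts to look and compute and a tool call to move; the robot and the scene stay as the last step left them, time stands still between calls to the robot, and variables do not carry over. Pictures are saved under pics/ and viewed, and the job is handed in when it is done.

Besides the shell and the picture viewer there is one more tool, called as name(argument=value, ...), one argument or row to a line, values as JSON. arm_command: Moves the arm, as the interface text tells. Its arguments: {"type":"object","properties":{"plan":{"type":"array","items":{"type":"array","items":{"type":"number"}}},"force":{"type":"number"}},"required":["plan"]}

```bash
ls; mkdir -p pics
python3 - <<'E'
from plant import r
import cv2,json
print(r.get_state())
for n in ["scene","top","wrist"]:
    print(n,r.calibration(n))
    p,d=r.snapshot(n)
    import numpy as np
    np.save(f"pics/{n}0_d.npy",d);np.save(f"pics/{n}0.npy",p)
    cv2.imwrite(f"pics/{n}0.png",cv2.resize(p[:,:,::-1],(800,600)))
E
```

```text
pics
{'clock': 0.0, 'q': array([ 1.23578916,  0.68999105, -0.19449561,  1.5663032 ,  0.1573153 ,
        0.90250545, -0.21508982]), 'qd': array([-0.00223882,  0.00020127,  0.00181569,  0.00055357, -0.00096234,
        0.00050251,  0.001063  ]), 'joint_torque': array([-2.61261193e-04, -5.27549636e+01, -1.26668617e+00, -1.53425771e+01,
       -5.25380380e-02,  6.51829483e-03,  2.02504243e-04]), 'tool_pos': array([ 0.22503396, -0.58242337,  0.23791604]), 'eef_rot': array([-0.69494184, -0.13030338,  0.69528326, -0.12906608]), 'contact_force': array([-0.21012441, -0.1628819 ,  0.85863117]), 'moment': array([-0.00281867, -0.01525643,  0.01719877]), 'opening': 1.0015824509329976}
scene {'fx': 355.65126822846247, 'fy': 355.65126822846247, 'cx': 255.69777028730573, 'cy': 189.91551889311683, 'k1': -0.024595733617627603, 'eye': array([1.00639938, 0.5359293 , 0.72368798]), 'orientation': array([ 0.33228061,  0.85103865, -0.37512159, -0.15686492])}
top {'fx': 419.90407132033863, 'fy': 419.90407132033863, 'cx': 250.1402025728131, 'cy': 191.9485540522948, 'k1': -0.016711162476544472, 'eye': array([0.27302052, 0.02271798, 1.15857447]), 'orientation': array([-0.68157987,  0.72380533, -0.07772379,  0.07425459])}
wrist {'fx': 276.27961229871215, 'fy': 276.27961229871215, 'cx': 261.4147194210642, 'cy': 189.88154889702935, 'k1': -0.02108659814555218, 'mount': array([[ 1.26250919e-04, -3.05929944e-01,  9.52054018e-01,
        -1.45199370e-01],
       [ 9.99999945e-01,  3.29373049e-04, -2.67693151e-05,
         7.55430099e-05],
       [-3.05391399e-04,  9.52053969e-01,  3.05929969e-01,
        -8.01057028e-02],
       [ 0.00000000e+00,  0.00000000e+00,  0.00000000e+00,
         1.00000000e+00]])}
```

View pics/top0.png

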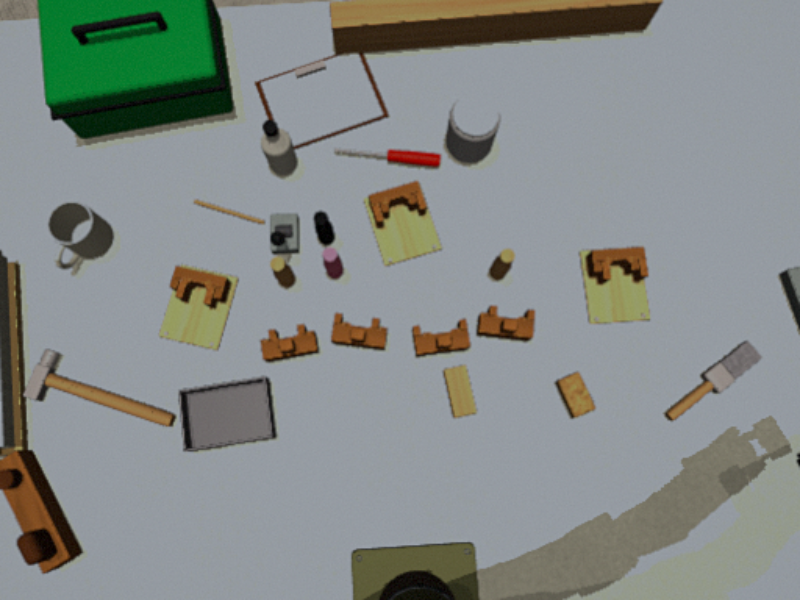

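View pics/scene0.png

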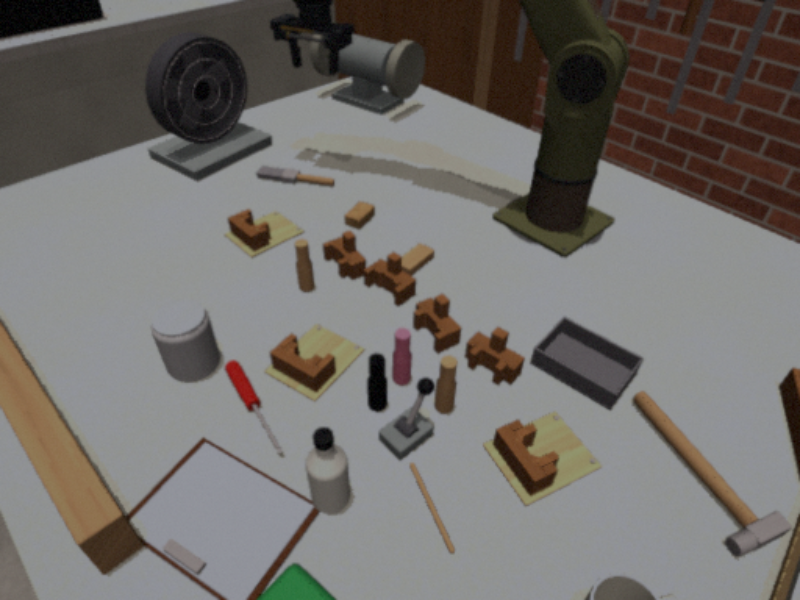

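View pics/wrist0.png

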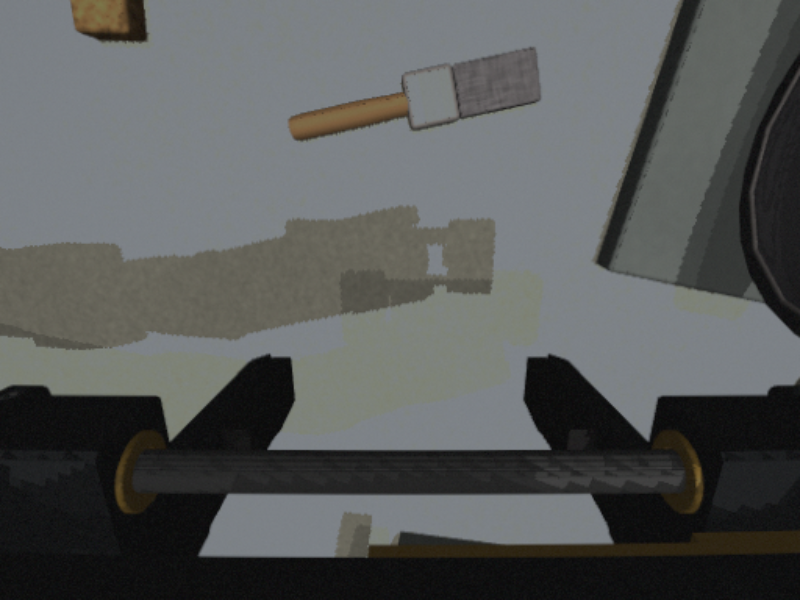

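```bash
cat > h.py <<'E'
import numpy as np, cv2, os
from scipy.spatial.transform import Rotation as R
from plant import r
np.set_printoptions(precision=4,suppress=True)
def cam(name,st=None):
    c=r.calibration(name)
    K=np.array([[c['fx'],0,c['cx']],[0,c['fy'],c['cy']],[0,0,1]]);D=np.array([c['k1'],0,0,0,0.])
    if name=='wrist':
        T=np.eye(4);T[:3,:3]=R.from_quat(st['eef_rot']).as_matrix();T[:3,3]=st['tool_pos']
        T=T@c['mount']
    else:
        T=np.eye(4);T[:3,:3]=R.from_quat(c['orientation']).as_matrix();T[:3,3]=c['eye']
    return K,D,T
def rays(uv,C):
    K,D,T=C
    n=cv2.undistortPoints(np.asarray(uv,float).reshape(-1,1,2),K,D).reshape(-1,2)
    return np.c_[n,np.ones(len(n))]
def onplane(uv,z,C):
    d=rays(uv,C)@C[2][:3,:3].T; o=C[2][:3,3]
    return o+d*((z-o[2])/d[:,2])[:,None]
def cloud(dep,C):
    h,w=dep.shape
    u,v=np.meshgrid(np.arange(w),np.arange(h))
    P=rays(np.c_[u.ravel(),v.ravel()],C)*dep.ravel()[:,None]
    return (P@C[2][:3,:3].T+C[2][:3,3]).reshape(h,w,3)
def proj(P,C):
    T=np.linalg.inv(C[2]);rv=cv2.Rodrigues(T[:3,:3])[0]
    return cv2.projectPoints(np.asarray(P,float).reshape(-1,1,3),rv,T[:3,3],C[0],C[1])[0].reshape(-1,2)
def shot(name):
    st=r.get_state();p,d=r.snapshot(name);return p,d,cam(name,st),st
def save(name,img,s=1):
    if os.path.exists('pics/'+name): raise SystemExit('name used')
    cv2.imwrite('pics/'+name,cv2.resize(img,None,fx=s,fy=s,interpolation=cv2.INTER_CUBIC)[:,:,::-1])
E
cat > a.py <<'E'
from h import *
st=r.get_state()
print(R.from_quat(st['eef_rot']).as_matrix())
C=cam('top'); p=np.load('pics/top0.npy');d=np.load('pics/top0_d.npy')
X=cloud(d,C)
print('bench z',np.median(X[150:250,100:400,2][np.abs(X[150:250,100:400,2])<.02]))
hsv=cv2.cvtColor(p,cv2.COLOR_RGB2HSV)
brown=(hsv[...,0]<17)&(hsv[...,1]>110)&(X[...,2]>.015)
n,l,s,c=cv2.connectedComponentsWithStats(brown.astype(np.uint8))
for i in range(1,n):
    if s[i,4]>40 :
        q=X[l==i]; print(i,s[i],c[i],q.mean(0),q[:,2].max())
save('crop0.png',p[100:300,60:460],2)
E
python3 a.py
```

```text
[[-0.0006  0.3606 -0.9327]
 [ 0.0012 -0.9327 -0.3606]
 [-1.     -0.0013  0.0001]]
bench z 0.0016032483079753135
7 [ 213    0  210   34 2337] [315.8301  16.1399] [ 1.0308 -0.2162  0.0628] 1.158574467918268
48 [248  96  34  11 262] [264.5878 100.8626] [ 0.7888 -0.0485  0.0241] 0.03187049636700867
49 [236 116  37  29 490] [253.7592 127.8796] [ 0.6976 -0.0113  0.0501] 1.158574467918268
60 [376 158  39  23 569] [394.8682 167.5905] [ 0.5611 -0.3923  0.0444] 1.158574467918268
61 [314 165  13  13  71] [319.4789 171.5775] [ 0.5541 -0.1779  0.0756] 1.158574467918268
63 [109 171  38  25 525] [127.2781 181.8552] [0.5641 0.3427 0.048 ] 1.158574467918268
64 [176 170  12  13  71] [182.4225 176.9155] [0.5663 0.1906 0.0567] 0.10042344619135024
70 [306 196  36  21 489] [323.5583 207.7157] [ 0.4601 -0.184   0.05  ] 1.158574467918268
72 [212 201  35  22 469] [229.1386 213.339 ] [0.4601 0.0694 0.0508] 1.158574467918268
74 [264 205  37  22 471] [282.2739 217.5096] [ 0.4407 -0.0716  0.0483] 1.158574467918268
75 [167 208  36  23 488] [184.5902 220.2705] [0.4489 0.189  0.0485] 1.158574467918268
80 [ 30 239  81  29 239] [ 71.8368 253.3222] [0.3804 0.4952 0.0335] 1.158574467918268
90 [427 244  27  25  71] [438.831  255.3662] [ 0.3167 -0.4887  0.0177] 0.023713054285579904
92 [432 247  25  21  44] [444.7273 255.9545] [ 0.3141 -0.5041  0.0183] 0.023521624624446735
94 [ 43 250  64  22 114] [ 75.2281 260.8421] [0.3606 0.4896 0.0229] 0.030173851573273902
114 [   0  288   51   79 1963] [ 22.2471 328.0209] [0.1985 0.6035 0.0612] 1.158574467918268
```

View pics/crop0.png

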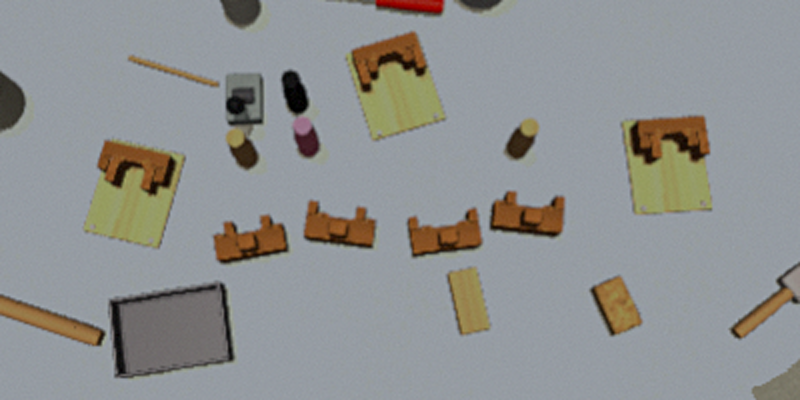

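```bash
cat >> h.py <<'E'
def yaw():
    m=R.from_quat(r.get_state()['eef_rot']).as_matrix(); return np.arctan2(m[1,1],m[0,1])
def wrap(a): return (a+np.pi)%(2*np.pi)-np.pi
def go(x,y,z,a=None,rmax=.16,smax=.055):
    """a: target angle of tool y axis in world; prints roll then shift after roll (tool x,y,z)"""
    st=r.get_state();m=R.from_quat(st['eef_rot']).as_matrix();a0=np.arctan2(m[1,1],m[0,1])
    roll=0 if a is None else -wrap(a-a0)
    d=np.array([x,y,z])-st['tool_pos']
    m2=m@R.from_rotvec([roll,0,0]).as_matrix()
    s=m2.T@d; n=int(np.ceil(np.linalg.norm(s)/smax));nr=int(np.ceil(abs(roll)/rmax))
    print('at',st['tool_pos'],'yaw %.3f q7 %.2f t %.2f F %s'%(a0,st['q'][6],st['clock'],st['contact_force']),'| roll %.3f (%d x %.4f) then shift %s = %d x %s'%(roll,nr,roll/max(nr,1),s,n,s/max(n,1)))
E
python3 -c "
from h import *
go(.47,.0,.28,-np.pi/2)"
```

```text
at [ 0.2251 -0.5825  0.2381] yaw -1.202 q7 -0.22 t 0.15 F [-0.7084  0.92   -0.7637] | roll 0.369 (3 x 0.1230) then shift [-0.0413 -0.5826 -0.2449] = 12 x [-0.0034 -0.0485 -0.0204]
```

arm_command(
  plan=[
    [0.088,-0.01,0,0,0.123],
    [0.088,-0.01,0,0,0.123],
    [0.088,-0.01,0,0,0.123],
  ],
)

```text
clock: 0.52
tool_pos: [0.2252, -0.5827, 0.2687]
eef_rot: [-0.707, 0.001, 0.707, 0.002]
contact_force: [0.4, -0.4, -0.1]
opening: 0.994
```

arm_command(
  plan=[
    [0.088,-0.001,-0.0485,-0.0205,0],
    [0.088,-0.001,-0.0485,-0.0205,0],
    [0.088,-0.001,-0.0485,-0.0205,0],
    [0.088,-0.001,-0.0485,-0.0205,0],
    [0.088,-0.001,-0.0485,-0.0205,0],
    [0.088,-0.001,-0.0485,-0.0205,0],
    [0.088,-0.001,-0.0485,-0.0205,0],
    [0.088,-0.001,-0.0485,-0.0205,0],
    [0.088,-0.001,-0.0485,-0.0205,0],
    [0.088,-0.001,-0.0485,-0.0205,0],
    [0.088,-0.001,-0.0485,-0.0205,0],
    [0.088,0,0,0,0],
  ],
)

```text
clock: 2.02
tool_pos: [0.4526, -0.0448, 0.2798]
eef_rot: [0.708, 0.004, -0.707, 0.002]
contact_force: [-0.1, -0.8, 0.1]
opening: 0.999
```

```bash
python3 -c "
from h import *
go(.47,.0,.28,-np.pi/2)
p,d,C,st=shot('wrist')
np.savez('w1.npz',p=p,d=d,K=C[0],D=C[1],T=C[2])
save('w1.png',p,1.5)"
```

```text
at [ 0.4526 -0.0448  0.2798] yaw -1.562 q7 -1.63 t 2.02 F [-0.0837 -0.8124  0.1392] | roll 0.009 (1 x 0.0088) then shift [-0.0001 -0.0448 -0.0174] = 1 x [-0.0001 -0.0448 -0.0174]
```

View pics/w1.png

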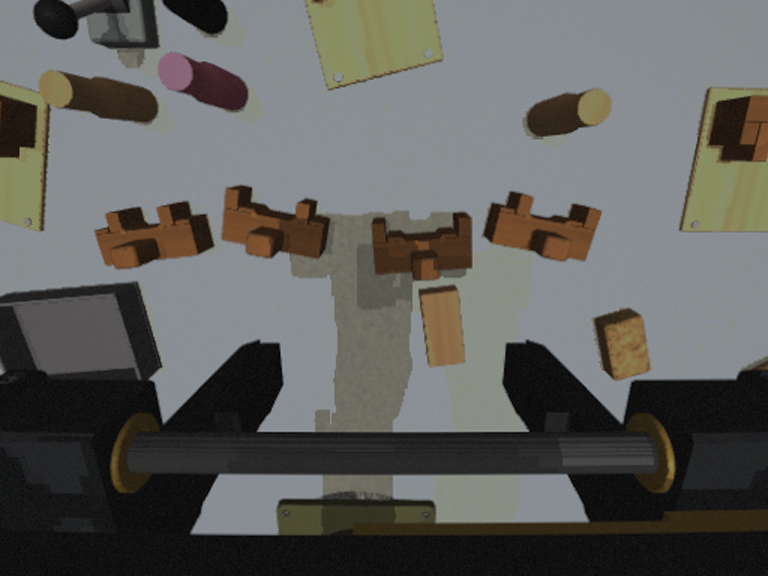

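```bash
python3 -c "
from h import *
p=np.load('pics/top0.npy')
f=lambda a:cv2.resize(a,(260,260),interpolation=cv2.INTER_CUBIC)
s=np.load('pics/scene0.npy')
t=np.hstack([f(p[165:230,95:160]),f(p[108:173,228:293]),f(p[150:215,365:430])])
b=np.hstack([f(s[260:330,305:375]),f(s[200:270,165:235]),f(s[120:170,140:190])])
save('st.png',np.vstack([t,b]))
z=np.load('w1.npz')['p']
save('hv.png',z[110:200,50:420],2.1)
"
```

```text
(no output)
```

View pics/st.png

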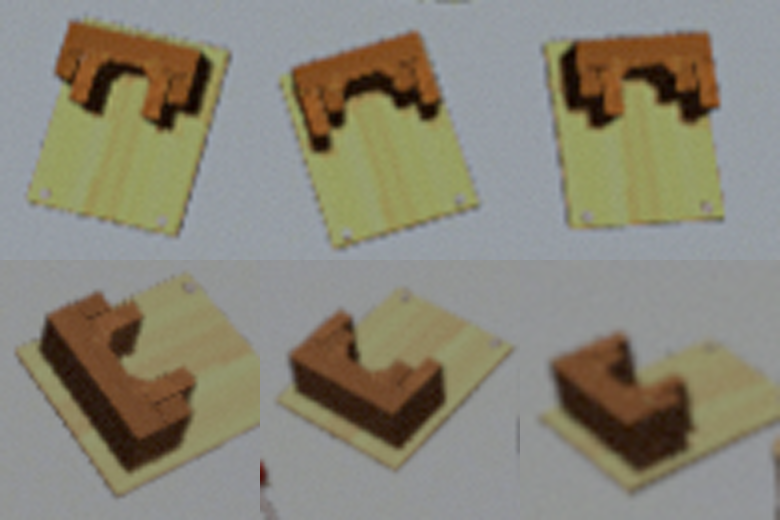

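View pics/hv.png

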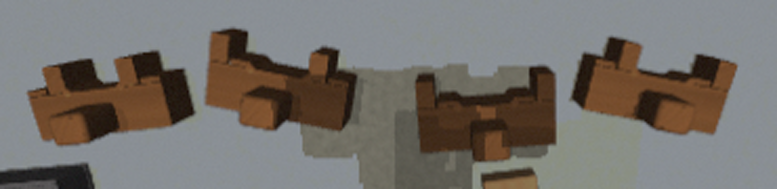

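```bash
cat >> h.py <<'E'
def orth(X,p,z0,z1,dark=None,region=None):
    """points with height in band; X cloud"""
    m=(X[...,2]>z0)&(X[...,2]<z1)
    if region is not None: m&=(X[...,0]>region[0])&(X[...,0]<region[1])&(X[...,1]>region[2])&(X[...,1]<region[3])
    return m
def brownm(p):
    h=cv2.cvtColor(p,cv2.COLOR_RGB2HSV); return (h[...,0]<18)&(h[...,1]>90)
def rect(m,z,C):
    m=cv2.morphologyEx(m.astype(np.uint8),cv2.MORPH_OPEN,np.ones((2,2)))
    ys,xs=np.nonzero(m); P=onplane(np.c_[xs,ys],z,C)[:,:2]
    (c,sz,ang)=cv2.minAreaRect((P*1000).astype(np.float32))
    return P,np.array(c)/1000,np.array(sz),ang
def half(p,d,C,x,y,rad=.07,zo=0.,off=None):
    """grip centre & +x direction angle of a half near x,y"""
    X=cloud(d,C); near=np.hypot(X[...,0]-x,X[...,1]-y)<rad
    mg=near&(X[...,2]>.07+zo)&(X[...,2]<.087+zo)
    Pg,cg,sg,ag=rect(mg,.078+zo,C)
    mb=near&(X[...,2]>.034+zo)&(X[...,2]<.046+zo)&brownm(p)
    Pb,cb,sb,ab=rect(mb,.04+zo,C)
    # long side direction
    bx=cv2.boxPoints((tuple(cb*1000),tuple(sb),ab)); e=[bx[1]-bx[0],bx[2]-bx[1]]
    e=max(e,key=np.linalg.norm); a=np.arctan2(e[1],e[0])-np.pi/2
    a=(a+np.pi/2)%np.pi-np.pi/2   # +x direction, within +-90deg of world x
    u=np.array([np.cos(a),np.sin(a)])
    if u@(cb-cg)<0: a=wrap(a+np.pi)
    u=np.array([np.cos(a),np.sin(a)]);v=np.array([-u[1],u[0]])
    print('half: grip med',cg,'size',sg,'n',len(Pg),'mean',Pg.mean(0),'| body c',cb,'size',sb,'dir %.3f'%a,'body-centre minus grip along u,v (mm)',((cb-cg)@u)*1e3,((cb-cg)@v)*1e3)
    return cg,a
E
python3 -c "
from h import *
z=np.load('w1.npz');C=(z['K'],z['D'],z['T']);p,d=z['p'],z['d']
for x,y in [(.45,.19),(.46,.07),(.44,-.072),(.46,-.185)]: half(p,d,C,x,y)
print('top');C=cam('top');p=np.load('pics/top0.npy');d=np.load('pics/top0_d.npy')
for x,y in [(.45,.19),(.46,.07),(.44,-.072),(.46,-.185)]: half(p,d,C,x,y)
"
```

```text
half: grip med [0.444  0.1867] size [19.0451 26.4523] n 273 mean [0.444  0.1867] | body c [0.4559 0.1892] size [48.6233 95.6626] dir 0.122 body-centre minus grip along u,v (mm) 12.126520812638185 1.029653293396438
half: grip med [0.456  0.0678] size [24.7972 20.6514] n 295 mean [0.456  0.0678] | body c [0.4675 0.0657] size [93.3722 49.8776] dir -0.190 body-centre minus grip along u,v (mm) 11.738001276583852 0.1330160723082307
half: grip med [ 0.4359 -0.0745] size [20.4047 22.2934] n 273 mean [ 0.4362 -0.0743] | body c [ 0.4487 -0.0843] size [ 49.9119 114.2263] dir 0.080 body-centre minus grip along u,v (mm) 11.984654119892665 -10.849621320252481
half: grip med [ 0.4558 -0.1851] size [23.9697 20.1052] n 271 mean [ 0.4556 -0.1848] | body c [ 0.4675 -0.1772] size [119.7882  53.7398] dir -0.087 body-centre minus grip along u,v (mm) 10.97868355005543 8.879091973788938
top
half: grip med [0.4424 0.1876] size [23.4098 20.9645] n 75 mean [0.4424 0.187 ] | body c [0.454  0.1887] size [47.8611 93.4516] dir 0.122 body-centre minus grip along u,v (mm) 11.609514770260033 -0.27856591548992665
half: grip med [0.455  0.0673] size [23.4782 18.4643] n 69 mean [0.4543 0.0668] | body c [0.4651 0.0651] size [92.6925 46.7513] dir -0.186 body-centre minus grip along u,v (mm) 10.297327805085528 -0.2947700418367194
half: grip med [ 0.4343 -0.0766] size [20.155  23.5185] n 71 mean [ 0.4344 -0.0766] | body c [ 0.4453 -0.075 ] size [46.2852 91.7043] dir 0.079 body-centre minus grip along u,v (mm) 11.102999641150253 0.7195269067506125
half: grip med [ 0.4542 -0.189 ] size [23.5552 21.026 ] n 76 mean [ 0.4543 -0.1888] | body c [ 0.4651 -0.1898] size [92.1594 47.3105] dir -0.188 body-centre minus grip along u,v (mm) 10.914468610727427 1.2028845812455962
```

```bash
cat >> h.py <<'E'
def stand(p,d,C,x,y,rad=.085):
    X=cloud(d,C); near=np.hypot(X[...,0]-x,X[...,1]-y)<rad
    m=near&(X[...,2]>.038)&(X[...,2]<.053)&brownm(p)
    P,c,s,a=rect(m,.046,C)
    bx=cv2.boxPoints((tuple(c*1000),tuple(s),a)); e=[bx[1]-bx[0],bx[2]-bx[1]]
    e=max(e,key=np.linalg.norm); a=np.arctan2(e[1],e[0])-np.pi/2
    a=(a+np.pi/2)%np.pi-np.pi/2; u=np.array([np.cos(a),np.sin(a)])
    bore=c-.013*u
    h=cv2.cvtColor(p,cv2.COLOR_RGB2HSV)
    mp=(np.hypot(X[...,0]-x,X[...,1]-y)<.13)&(h[...,0]>18)&(h[...,0]<40)&(h[...,1]>50)&(X[...,2]<.014)&(X[...,2]>-.006)
    n,l,st,_=cv2.connectedComponentsWithStats(mp.astype(np.uint8)); mp=l==1+np.argmax(st[1:,4])
    Pp,cp,sp,ap=rect(mp,.006,C)
    bx=cv2.boxPoints((tuple(cp*1000),tuple(sp),ap)); e=[bx[1]-bx[0],bx[2]-bx[1]]
    e=max(e,key=np.linalg.norm); a2=np.arctan2(e[1],e[0]);a2=(a2+np.pi/2)%np.pi-np.pi/2
    u2=np.array([np.cos(a2),np.sin(a2)])
    print('stand: collar bore',bore,'size',s,'dir %.4f'%a,'| plate c',cp,'size',sp,'dir %.4f'%a2,'bore by plate',cp+.0165*u2)
    return bore,a,cp+.0165*u2,a2
E
python3 -c "
from h import *
C=cam('top');p=np.load('pics/top0.npy');d=np.load('pics/top0_d.npy')
for x,y in [(.56,.34),(.69,-.01),(.56,-.39)]: stand(p,d,C,x,y)
X=cloud(d,C)
m=(X[...,2]>.098)&(X[...,2]<.12)
n,l,s,c=cv2.connectedComponentsWithStats(m.astype(np.uint8))
for i in range(1,n):
  if s[i,4]>15: print('tall',s[i],c[i],onplane([c[i]],.11,C),p[l==i].mean(0))
h=cv2.cvtColor(p,cv2.COLOR_RGB2HSV)
m=(X[...,2]>.03)&(X[...,2]<.047)&(h[...,1]<70)&(abs(X[...,1]-.25)<.15)&(abs(X[...,0]-.35)<.1)
P,cc,s,a=rect(m,.04,C); print('tray',cc,s,a)
m=(X[...,2]>.015)&(X[...,2]<.032)&(abs(X[...,1]-.17)<.06)&(abs(X[...,0]-.62)<.06)
P,cc,s,a=rect(m,.025,C); print('fan',cc,s,a)
"
```

```text
stand: collar bore [0.5466 0.3474] size [96.0175 52.4958] dir -0.2922 | plate c [0.5314 0.3533] size [109.6362 135.2689] dir -0.2924 bore by plate [0.5472 0.3486]
stand: collar bore [ 0.6816 -0.0183] size [53.4379 92.8821] dir 0.2420 | plate c [ 0.6646 -0.0219] size [134.6027 108.2197] dir 0.2377 bore by plate [ 0.6806 -0.018 ]
stand: collar bore [ 0.5429 -0.3959] size [52.2307 97.1126] dir 0.0141 | plate c [ 0.5265 -0.398 ] size [135.53   109.6193] dir 0.0157 bore by plate [ 0.543  -0.3978]
tall [ 32   0 113  77 849] [97.3357 56.629 ] [[0.9097 0.4092 0.11  ]] [ 8.5748 22.2603 11.8174]
tall [288  60  33  31 762] [304.0315  74.878 ] [[ 0.8194 -0.1556  0.11  ]] [140.5433 144.9475 149.9619]
tall [167  82  19  17 169] [176.5799  91.3609] [[0.7919 0.1924 0.11  ]] [133.5562 128.9941 116.9763]
tall [201 135  10  10  78] [205.2051 139.4231] [[0.6504 0.1201 0.11  ]] [29.2949 29.8333 31.2308]
tall [173 147  10  10  68] [177.2941 151.5294] [[0.6215 0.1942 0.11  ]] [21.8529 22.0294 22.4706]
tall [207 158  10  10  79] [211.1519 162.5316] [[0.5863 0.107  0.11  ]] [142.4684 107.2532 126.6456]
tall [320 159  10  10  81] [324.5185 163.3704] [[ 0.5663 -0.1867  0.11  ]] [141.5802 130.4444  86.358 ]
tall [173 164  10  10  83] [177.5422 168.3494] [[0.5759 0.1946 0.11  ]] [140.241  128.3373  81.4458]
tall [ 11 340  16  22 220] [ 18.3409 350.2409] [[0.1504 0.5844 0.11  ]] [62.4591 33.8773 16.9682]
tall [247 372  43  12  77] [266.3117 375.4416] [[ 0.0611 -0.0009  0.11  ]] [15.0649 11.7013  8.8701]
tray [0.3377 0.2975] [104.4006 152.2218] 5.835010051727295
fan [0.63   0.1877] [105.5551 117.0657] 45.78070068359375
```

```bash
python3 -c "
from h import *
go(.435,-.0755,.15,.079-np.pi/2)"
```

```text
at [ 0.4513 -0.0477  0.2796] yaw -1.566 q7 -1.63 t 2.08 F [ 0.4175 -0.2097  0.1599] | roll -0.075 (1 x -0.0745) then shift [0.1296 0.0265 0.0184] = 3 x [0.0432 0.0088 0.0061]
```

arm_command(
  plan=[
    [0.07,0,0,0,-0.0745],
    [0.07,0.0432,0.0088,0.0061,0],
    [0.07,0.0432,0.0088,0.0061,0],
    [0.07,0.0432,0.0088,0.0061,0],
    [0.07,0,0,0,0],
  ],
)

```text
clock: 2.7
tool_pos: [0.4315, -0.0792, 0.1482]
eef_rot: [-0.704, -0.025, 0.709, -0.025]
contact_force: [0.3, -0.3, 0.4]
opening: 0.794
```

```bash
python3 -c "
from h import *
p,d,C,st=shot('top')
half(p,d,C,.435,-.0755,.065)
p,d,C,st=shot('wrist');save('w2.png',p)
half(p,d,C,.435,-.0755,.058)
go(.435,-.0755,.046,.079-np.pi/2)"
```

```text
Traceback (most recent call last):
  File "h.py", line 61, in half
    Pg,cg,sg,ag=rect(mg,.078+zo,C)
                ~~~~^^^^^^^^^^^^^^
  File "h.py", line 54, in rect
    ys,xs=np.nonzero(m); P=onplane(np.c_[xs,ys],z,C)[:,:2]
                           ~~~~~~~^^^^^^^^^^^^^^^^^^
  File "h.py", line 19, in onplane
    d=rays(uv,C)@C[2][:3,:3].T; o=C[2][:3,3]
      ~~~~^^^^^^
  File "h.py", line 16, in rays
    n=cv2.undistortPoints(np.asarray(uv,float).reshape(-1,1,2),K,D).reshape(-1,2)
      ~~~~~~~~~~~~~~~~~~~^^^^^^^^^^^^^^^^^^^^^^^^^^^^^^^^^^^^^^^^^^
cv2.error: OpenCV(4.12.0) /io/opencv/modules/calib3d/src/undistort.dispatch.cpp:347: error: (-215:Assertion failed) CV_IS_MAT(_src) && CV_IS_MAT(_dst) && (_src->rows == 1 || _src->cols == 1) && (_dst->rows == 1 || _dst->cols == 1) && _src->cols + _src->rows - 1 == _dst->rows + _dst->cols - 1 && (CV_MAT_TYPE(_src->type) == CV_32FC2 || CV_MAT_TYPE(_src->type) == CV_64FC2) && (CV_MAT_TYPE(_dst->type) == CV_32FC2 || CV_MAT_TYPE(_dst->type) == CV_64FC2) in function 'cvUndistortPointsInternal'
```

Top view is occluded by the arm; I use the wrist only.

```bash
python3 -c "
from h import *
p,d,C,st=shot('wrist');save('w2.png',p)
go(.435,-.0755,.046,.079-np.pi/2)
half(p,d,C,.435,-.0755,.058)
"
```

```text
at [ 0.4348 -0.078   0.1508] yaw -1.498 q7 -1.57 t 2.80 F [0.5118 0.0984 1.2145] | roll -0.006 (1 x -0.0063) then shift [ 0.1048 -0.0025 -0.0004] = 2 x [ 0.0524 -0.0013 -0.0002]
half: grip med [ 0.4364 -0.0741] size [20.3174 22.7132] n 653 mean [ 0.4366 -0.0741] | body c [ 0.4485 -0.0734] size [49.894  93.0186] dir 0.072 body-centre minus grip along u,v (mm) 12.08223128149713 -0.2209905358517937
```

View pics/w2.png

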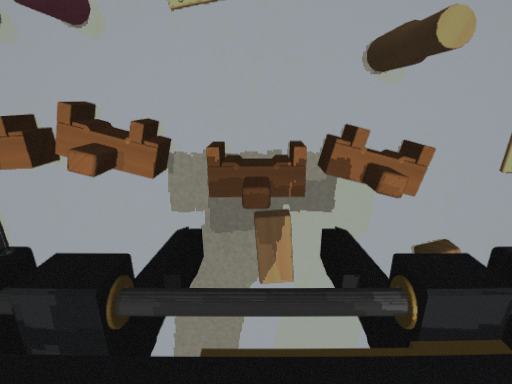

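arm_command(
  plan=[
    [0.07,0.0525,-0.0015,-0.0005,-0.006],
    [0.07,0.0375,-0.0015,-0.0005,0],
    [0.07,0.015,0,0,0],
    [0.02,0,0,0,0],
    [0.02,0,0,0,0],
    [0.015,0,0,0,0],
    [0.015,0,0,0,0],
  ],
  force=30,
)

```text
clock: 3.68
tool_pos: [0.4362, -0.0743, 0.0461]
eef_rot: [0.707, 0.028, -0.706, 0.028]
contact_force: [-0.8, -0.2, 0.5]
opening: 0.366
```

arm_command(
  plan=[
    [0.015,0,0,0,0],
    [0.015,0,0,0,0],
  ],
)

```text
clock: 3.92
tool_pos: [0.4359, -0.0741, 0.0458]
eef_rot: [-0.707, -0.029, 0.707, -0.028]
contact_force: [-0.7, 0.6, 5.9]
opening: 0.268
```

arm_command(
  plan=[
    [0.015,-0.02,0,0,0],
    [0.015,-0.045,0,0,0],
    [0.015,-0.055,0,0,0],
    [0.015,-0.055,0,0,0],
    [0.015,0,0,0,0.12],
    [0.015,0,0,0,0.12],
    [0.015,0,0,0,0.12],
  ],
)

```text
clock: 4.8
tool_pos: [0.435, -0.0743, 0.2202]
eef_rot: [-0.699, 0.1, 0.701, 0.1]
contact_force: [-0.5, 0.3, -3.3]
opening: 0.27
```

```bash
python3 -c "
from h import *
go(.4915,.3647,.22,-.2923-np.pi/2,smax=.05)
"
```

```text
at [ 0.435  -0.0743  0.2202] yaw -1.855 q7 -1.83 t 4.80 F [-0.4595  0.3101 -3.3385] | roll 0.008 (1 x 0.0084) then shift [ 0.0001 -0.4367  0.0724] = 9 x [ 0.     -0.0485  0.008 ]
```

arm_command(
  plan=[
    [0.015,0,-0.0485,0.008,0.008],
    [0.015,0,-0.0485,0.008,0],
    [0.015,0,-0.0485,0.008,0],
    [0.015,0,-0.0485,0.008,0],
    [0.015,0,-0.0485,0.008,0],
    [0.015,0,-0.0485,0.008,0],
    [0.015,0,-0.0485,0.008,0],
    [0.015,0,-0.0485,0.008,0],
    [0.015,0,-0.0485,0.008,0],
    [0.015,0,0,0,0],
    [0.015,0,0,0,0],
  ],
)

```text
clock: 6.18
tool_pos: [0.4895, 0.3634, 0.2194]
eef_rot: [-0.699, 0.103, 0.701, 0.1]
contact_force: [0.5, -0.9, -2.3]
opening: 0.273
```

```bash
python3 -c "
from h import *
go(.4915,.3647,.22,-.2923-np.pi/2,smax=.05)
p,d,C,st=shot('wrist');save('w3.png',p)
stand(p,d,C,.56,.34)
print(st['tool_pos'])
"
```

```text
at [0.4895 0.3634 0.2194] yaw -1.859 q7 -2.53 t 6.17 F [ 0.4752 -0.9434 -2.2948] | roll 0.004 (1 x 0.0045) then shift [-0.0007 -0.0018 -0.0015] = 1 x [-0.0007 -0.0018 -0.0015]
stand: collar bore [0.549  0.3509] size [93.2422 52.1052] dir -0.2893 | plate c [0.5425 0.3525] size [109.1243  82.8084] dir 1.2827 bore by plate [0.5471 0.3683]
[0.4895 0.3634 0.2194]
```

View pics/w3.png

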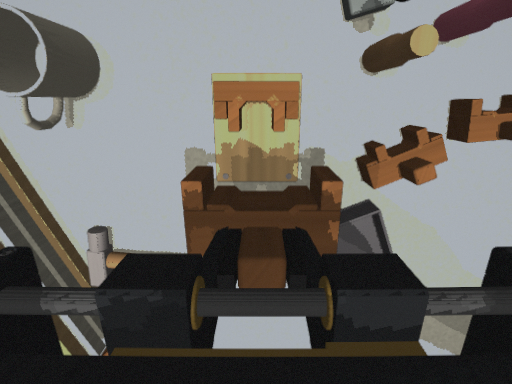

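```bash
python3 -c "
from h import *
go(.4934,.3671,.060,-.290-np.pi/2,smax=.05)
"
```

```text
at [0.49   0.3627 0.2197] yaw -1.860 q7 -2.53 t 6.22 F [ 0.3966 -0.144  -1.7666] | roll 0.001 (1 x 0.0008) then shift [ 0.1596 -0.0058 -0.0022] = 4 x [ 0.0399 -0.0014 -0.0005]
```

arm_command(
  plan=[
    [0.015,0.05,-0.003,-0.001,0],
    [0.015,0.05,-0.003,-0.001,0],
    [0.015,0.04,0,0,0],
    [0.015,0.02,0,0,0],
    [0.015,0,0,0,0],
    [0.015,0,0,0,0],
  ],
)

```text
clock: 6.98
tool_pos: [0.4951, 0.3704, 0.0621]
eef_rot: [0.7, -0.101, -0.699, -0.102]
contact_force: [0.2, 0.1, -3.9]
opening: 0.271
```

```bash
python3 -c "
from h import *
go(.4934,.3671,.052,-.290-np.pi/2,smax=.05)
p,d,C,st=shot('wrist');save('w4.png',p)
p,d,C,st=shot('top');save('t4.png',p[150:280,60:260],4)
"
```

```text
at [0.4951 0.3704 0.0621] yaw -1.859 q7 -2.53 t 6.97 F [ 0.2156  0.1469 -3.8925] | roll 0.002 (1 x 0.0017) then shift [0.0101 0.0036 0.0007] = 1 x [0.0101 0.0036 0.0007]
```

View pics/w4.png

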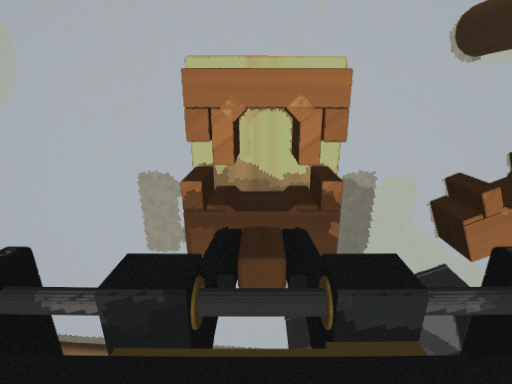

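View pics/t4.png

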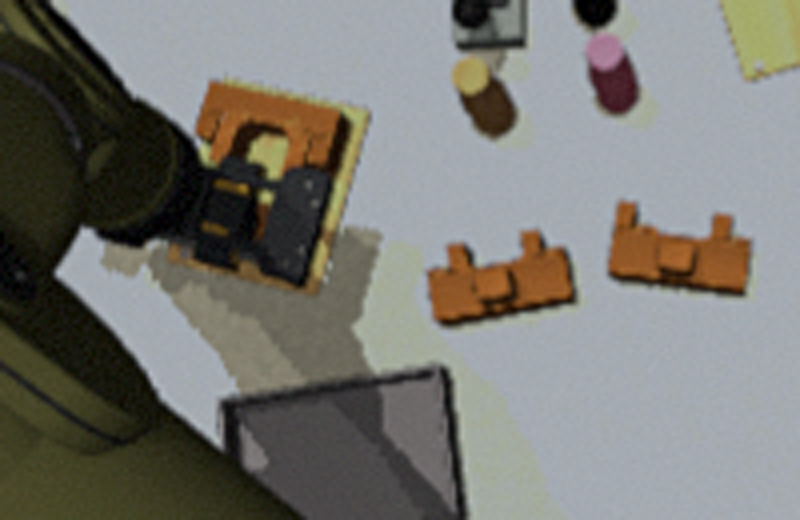

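```bash
cat >> h.py <<'E'
def rel(b,a,st):
    m=R.from_quat(st['eef_rot']).as_matrix();t=m.T@(np.array([b[0],b[1],st['tool_pos'][2]])-st['tool_pos'])
    ya=np.arctan2(m[1,1],m[0,1])
    print('bore rel: ahead(-z) %.1f mm, tool y %.1f mm; need roll %.4f'%(-t[2]*1e3,t[1]*1e3,-wrap(a-np.pi/2-ya)))
E
python3 -c "
from h import *
p,d,C,st=shot('wrist')
b,a,_,_=stand(p,d,C,.56,.34)
rel(b,a,st)
X=cloud(d,C)
m=(np.hypot(X[...,0]-st['tool_pos'][0],X[...,1]-st['tool_pos'][1])<.075)&brownm(p)&(X[...,2]>.05)&(X[...,2]<.066)
P,c,s,aa=rect(m,.056,C);print('held',c,s,aa);rel(c,a,st)
"
```

```text
stand: collar bore [0.5356 0.3569] size [95.739  82.0157] dir -0.2877 | plate c [0.5398 0.353 ] size [58.6375 45.3121] dir 0.0967 bore by plate [0.5563 0.3546]
bore rel: ahead(-z) 42.9 mm, tool y 1.7 mm; need roll -0.0003
held [0.5076 0.3665] [93.0955 49.252 ] 73.63056945800781
bore rel: ahead(-z) 13.3 mm, tool y 0.4 mm; need roll -0.0003
```

```bash
cat >> h.py <<'E'
def relstand(p,d,C,st,lo=.041,hi=.13,z=.046):
    """stand collar in tool frame: everything ahead of lo"""
    m=R.from_quat(st['eef_rot']).as_matrix(); X=cloud(d,C)
    ah=-((X-st['tool_pos'])@m[:,2]); ty=(X-st['tool_pos'])@m[:,1]
    mk=(ah>lo)&(ah<hi)&(abs(ty)<.075)&brownm(p)&(abs(X[...,2]-z)<.007)
    P,c,s,aa=rect(mk,z,C)
    Q=np.c_[P,np.full(len(P),st['tool_pos'][2])]-st['tool_pos']
    A=-Q@m[:,2];T=Q@m[:,1]
    (cc,sz,an)=cv2.minAreaRect((np.c_[A,T]*1e3).astype(np.float32))
    if an>45: an-=90
    print('collar box in (ahead,tool y) mm: c',np.array(cc),'size',sz,'angle deg %.2f'%an,'-> bore ahead %.1f'%(A.max()*1e3-40),'y edges %.1f %.1f'%(T.min()*1e3,T.max()*1e3))
E
python3 -c "
from h import *
p,d,C,st=shot('wrist')
relstand(p,d,C,st)
"
```

```text
collar box in (ahead,tool y) mm: c [70.7928  3.1125] size (52.88243865966797, 92.55403137207031) angle deg 0.04 -> bore ahead 57.3 y edges -43.2 49.4
```

arm_command(
  plan=[
    [0.015,0,0.0028,0,0],
    [0.015,0.005,0,0,0],
    [0.015,0.003,0,0,0],
    [0.015,0,0,0,0],
  ],
)

```text
clock: 7.68
tool_pos: [0.4929, 0.3673, 0.0521]
eef_rot: [-0.699, 0.101, 0.7, 0.101]
contact_force: [0.5, -0.1, -2.4]
opening: 0.269
```

```bash
python3 -c "
from h import *
p,d,C,st=shot('wrist');save('w5.png',p)
print(st['tool_pos'],st['contact_force'])
relstand(p,d,C,st)
relstand(p,d,C,st,lo=-.05,hi=.040,z=.048)
"
```

```text
[0.4929 0.3673 0.0521] [ 0.5022 -0.1489 -2.4326]
collar box in (ahead,tool y) mm: c [71.5411 -0.6154] size (53.06895065307617, 92.46540832519531) angle deg 0.30 -> bore ahead 58.1 y edges -46.8 45.7
collar box in (ahead,tool y) mm: c [13.8996  0.4379] size (91.83058166503906, 47.97233963012695) angle deg -0.02 -> bore ahead -2.1 y edges -45.5 46.4
```

arm_command(
  plan=[
    [0.015,0,-0.0008,0,0],
    [0.015,0.002,0,0,0],
    [0.015,0,0,0,0],
    [0.015,0,0,0,0],
  ],
)

```text
clock: 8.22
tool_pos: [0.4933, 0.3683, 0.0519]
eef_rot: [-0.7, 0.101, 0.7, 0.102]
contact_force: [-3.0, -1.0, 8.1]
opening: 0.269
```

```bash
python3 -c "
from h import *
p,d,C,st=shot('wrist')
print(st['tool_pos'],st['contact_force'])
relstand(p,d,C,st)
relstand(p,d,C,st,lo=-.05,hi=.040,z=.046)
"
```

```text
[0.4933 0.3683 0.0519] [-2.9833 -1.0042  8.0577]
collar box in (ahead,tool y) mm: c [71.458   0.5966] size (92.49793243408203, 53.06478500366211) angle deg -0.01 -> bore ahead 58.0 y edges -45.7 46.8
collar box in (ahead,tool y) mm: c [13.4262  0.3887] size (92.81893157958984, 49.12971878051758) angle deg -0.06 -> bore ahead -2.0 y edges -46.0 46.8
```

Contact on the plate (Fz +8), aligned to 0.2 mm. Slide home 20 mm.

arm_command(
  plan=[
    [0.015,-0.0005,0,-0.006,0],
    [0.015,0,0,-0.006,0],
    [0.015,0,0,-0.006,0],
    [0.015,0,0,-0.003,0],
    [0.015,0,0,-0.001,0],
    [0.015,0,0,0,0],
  ],
)

```text
clock: 9.02
tool_pos: [0.5111, 0.3644, 0.0521]
eef_rot: [-0.698, 0.1, 0.702, 0.101]
contact_force: [-6.9, 2.4, 9.6]
opening: 0.268
```

```bash
python3 -c "
from h import *
p,d,C,st=shot('wrist');save('w6.png',p,1.5)
print(st['tool_pos'],st['contact_force'])
"
```

```text
[0.5111 0.3644 0.0521] [-6.8522  2.3941  9.6465]
```

View pics/w6.png

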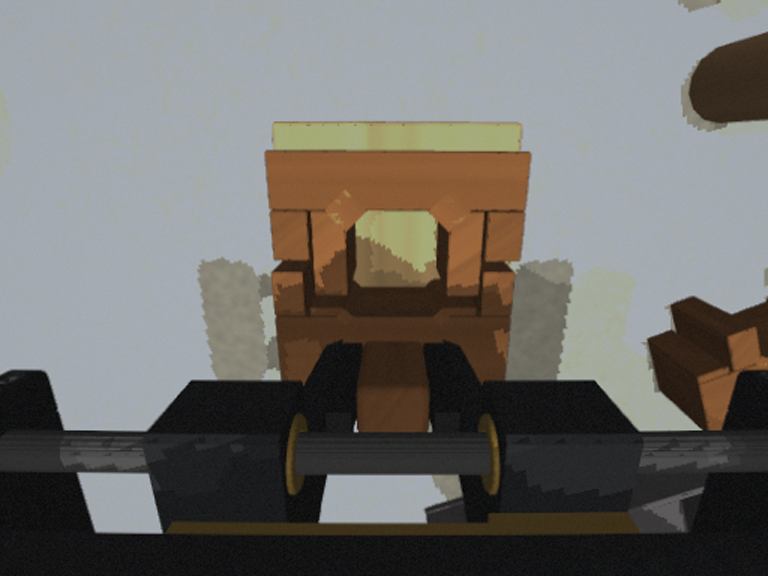

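arm_command(
  plan=[
    [0.015,-0.0008,0,-0.003,0],
    [0.015,0,0,-0.003,0],
    [0.015,0,0,-0.002,0],
    [0.015,0,0,0,0],
  ],
)

```text
clock: 9.57
tool_pos: [0.515, 0.3629, 0.0521]
eef_rot: [-0.696, 0.1, 0.704, 0.1]
contact_force: [-15.2, 3.5, 11.3]
opening: 0.272
```

```bash
python3 -c "
from h import *
p,d,C,st=shot('wrist');save('w7.png',p,1.5)
print(st['tool_pos'],st['contact_force'])
"
```

```text
[0.515  0.3629 0.0521] [-15.2462   3.5289  11.2544]
```

View pics/w7.png

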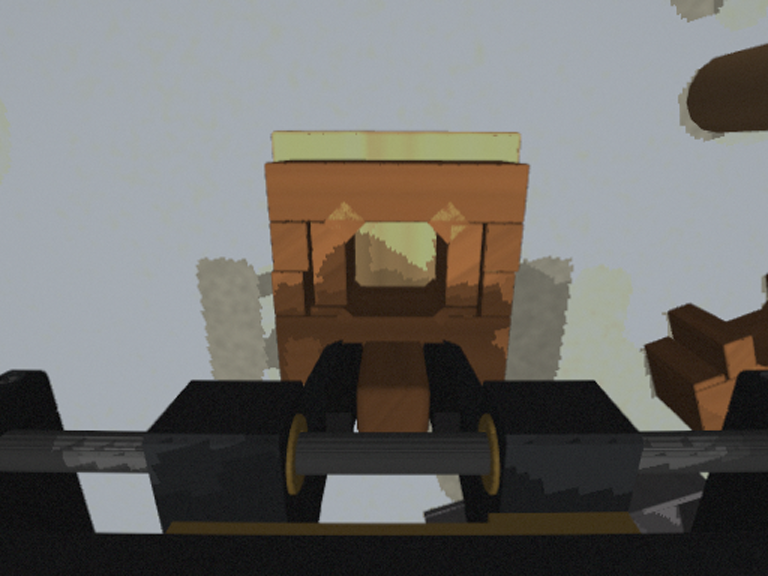

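arm_command(
  plan=[
    [0.06,0,0,0,0],
    [0.06,0,0,0,0],
    [0.06,0,0,0,0],
    [0.06,-0.03,0,0,0],
    [0.06,-0.05,0,0,0],
    [0.06,-0.05,0,0,0],
    [0.06,0,0,0,0],
  ],
)

```text
clock: 10.5
tool_pos: [0.5253, 0.3608, 0.186]
eef_rot: [0.702, -0.1, -0.697, -0.104]
contact_force: [0.1, 1.0, -1.0]
opening: 0.682
```

```bash
python3 -c "
from h import *
p,d,C,st=shot('wrist');save('w8.png',p)
pt,dt,Ct,_=shot('top');np.savez('t8.npz',p=pt,d=dt)
for x,y in [(.45,.19),(.46,.07),(.46,-.185)]:
  try: half(pt,dt,Ct,x,y,.066)
  except Exception as e: print('occluded')
go(.443,.187,.15,.122-np.pi/2)
m=half(p,d,C,.45,.19,.065)
"
```

```text
half: grip med [0.4424 0.1876] size [23.4098 20.9645] n 75 mean [0.4424 0.187 ] | body c [0.4541 0.1887] size [48.3861 93.4997] dir 0.117 body-centre minus grip along u,v (mm) 11.681683202824054 -0.2547071785340865
half: grip med [0.4537 0.0666] size [23.5441 20.6996] n 70 mean [0.4537 0.0669] | body c [0.4653 0.0651] size [92.6668 46.4442] dir -0.185 body-centre minus grip along u,v (mm) 11.610588331570835 0.5900850547286565
half: grip med [ 0.4542 -0.189 ] size [23.5552 21.026 ] n 76 mean [ 0.4543 -0.1888] | body c [ 0.4656 -0.1899] size [91.6052 46.9887] dir -0.173 body-centre minus grip along u,v (mm) 11.40210603916466 1.0684639487681182
at [0.5224 0.3592 0.1818] yaw -1.859 q7 -2.50 t 10.60 F [-0.6831 -0.4943 -0.502 ] | roll -0.410 (3 x -0.1368) then shift [0.0318 0.1612 0.0997] = 4 x [0.0079 0.0403 0.0249]
half: grip med [0.446  0.1933] size [23.2093 26.12  ] n 515 mean [0.4458 0.1932] | body c [0.4574 0.1938] size [51.4338 94.313 ] dir 0.121 body-centre minus grip along u,v (mm) 11.345611569431542 -0.946482010237322
```

View pics/w8.png

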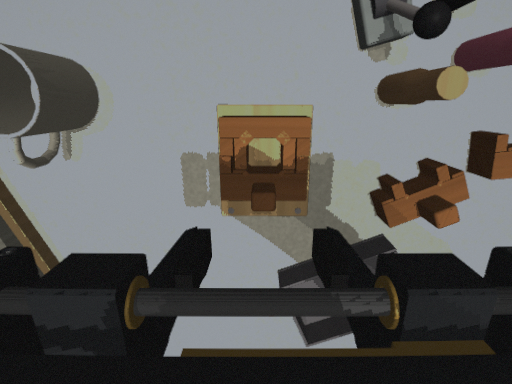

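arm_command(
  plan=[
    [0.07,0,0,0,-0.137],
    [0.07,0,0,0,-0.137],
    [0.07,0,0,0,-0.136],
    [0.07,0.005,0.0403,0.0249,0],
    [0.07,0.008,0.0403,0.0249,0],
    [0.07,0.008,0.0403,0.0249,0],
    [0.07,0.008,0.0403,0.0249,0],
    [0.07,0,0,0,0],
    [0.07,0,0,0,0],
  ],
)

```text
clock: 11.72
tool_pos: [0.4429, 0.1878, 0.152]
eef_rot: [-0.705, -0.043, 0.706, -0.043]
contact_force: [0.0, 1.2, 0.2]
opening: 0.794
```

```bash
python3 -c "
from h import *
p,d,C,st=shot('wrist');save('w9.png',p)
g,a=half(p,d,C,.443,.187,.058)
go(g[0],g[1],.046,a-np.pi/2)
"
```

```text
half: grip med [0.4453 0.1903] size [20.5094 23.6038] n 648 mean [0.4453 0.1905] | body c [0.4571 0.1917] size [49.3721 93.0385] dir 0.123 body-centre minus grip along u,v (mm) 11.89874387462371 -0.01673080964495607
at [0.4433 0.1885 0.1522] yaw -1.448 q7 -2.07 t 11.78 F [-0.4597 -0.1686  0.307 ] | roll 0.000 (1 x 0.0003) then shift [ 0.1062 -0.0014 -0.0023] = 2 x [ 0.0531 -0.0007 -0.0012]
```

View pics/w9.png

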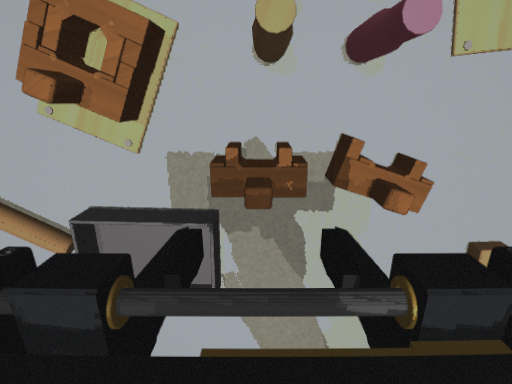

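arm_command(
  plan=[
    [0.07,0.0525,-0.0007,-0.0012,0],
    [0.07,0.038,-0.0007,-0.0012,0],
    [0.07,0.015,0,0,0],
    [0.015,0,0,0,0],
    [0.015,0,0,0,0],
    [0.015,0,0,0,0],
    [0.015,0,0,0,0],
    [0.015,0,0,0,0],
    [0.015,0,0,0,0],
  ],
)

```text
clock: 12.9
tool_pos: [0.4454, 0.1901, 0.0478]
eef_rot: [0.706, 0.044, -0.706, 0.043]
contact_force: [-1.3, 2.2, 5.8]
opening: 0.271
```

arm_command(
  plan=[
    [0.015,-0.02,0,0,0],
    [0.015,-0.045,0,0,0],
    [0.015,-0.055,0,0,0],
    [0.015,-0.055,0,0,0],
    [0.015,0,0,0,0],
  ],
)

```text
clock: 13.52
tool_pos: [0.4471, 0.1897, 0.2253]
eef_rot: [0.708, 0.044, -0.704, 0.042]
contact_force: [0.8, 0.0, -4.8]
opening: 0.268
```

```bash
python3 -c "
from h import *
a=.240;u=np.array([np.cos(a),np.sin(a)])
t=np.array([.682,-.017])-.058*u; print(t)
go(t[0],t[1],.24,a-np.pi/2,smax=.05)
"
```

```text
[ 0.6257 -0.0308]
at [0.4471 0.1897 0.2253] yaw -1.449 q7 -2.06 t 13.53 F [ 0.7918  0.0057 -4.7758] | roll -0.118 (1 x -0.1185) then shift [-0.0144  0.2566 -0.1212] = 6 x [-0.0024  0.0428 -0.0202]
```

arm_command(
  plan=[
    [0.015,-0.0024,0,0,-0.1185],
    [0.015,-0.0024,0.0428,-0.0202,0],
    [0.015,-0.0024,0.0428,-0.0202,0],
    [0.015,-0.0024,0.0428,-0.0202,0],
    [0.015,-0.0024,0.0428,-0.0202,0],
    [0.015,-0.0024,0.0428,-0.0202,0],
    [0.015,0,0.0428,-0.0202,0],
    [0.015,0,0,0,0],
    [0.015,0,0,0,0],
  ],
)

```text
clock: 14.65
tool_pos: [0.6222, -0.0309, 0.2339]
eef_rot: [-0.7, -0.086, 0.704, -0.084]
contact_force: [0.7, 0.4, -4.2]
opening: 0.267
```

```bash
python3 -c "
from h import *
p,d,C,st=shot('wrist');save('w10.png',p)
b,a,_,_=stand(p,d,C,.70,-.012)
u=np.array([np.cos(a),np.sin(a)])
t=b-.058*u; print(t)
go(t[0],t[1],.062,a-np.pi/2,smax=.05)
"
```

```text
stand: collar bore [ 0.6836 -0.0165] size [51.9493 92.8219] dir 0.2412 | plate c [ 0.6867 -0.0161] size [ 95.4247 108.9744] dir -1.3296 bore by plate [ 0.6907 -0.0321]
[ 0.6273 -0.0303]
at [ 0.6224 -0.03    0.2345] yaw -1.328 q7 -1.49 t 14.70 F [-0.1968  0.3828 -4.4193] | roll 0.001 (1 x 0.0012) then shift [ 0.1725  0.0019 -0.0055] = 4 x [ 0.0431  0.0005 -0.0014]
```

View pics/w10.png

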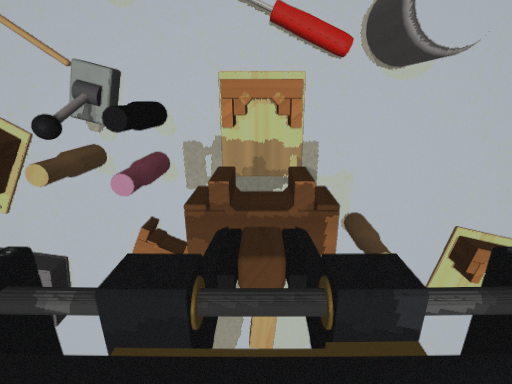

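arm_command(
  plan=[
    [0.015,0.05,0.001,-0.0028,0],
    [0.015,0.05,0.001,-0.0027,0],
    [0.015,0.05,0,0,0],
    [0.015,0.022,0,0,0],
    [0.015,0,0,0,0],
    [0.015,0,0,0,0],
    [0.015,0,0,0,0],
  ],
)

```text
clock: 15.58
tool_pos: [0.6309, -0.0316, 0.0661]
eef_rot: [0.703, 0.085, -0.701, 0.085]
contact_force: [-0.1, -0.2, -4.5]
opening: 0.268
```

```bash
python3 -c "
from h import *
p,d,C,st=shot('wrist')
print(st['tool_pos'],st['contact_force'])
relstand(p,d,C,st)
relstand(p,d,C,st,lo=-.05,hi=.040,z=st['tool_pos'][2]-.006)
"
```

```text
[ 0.6309 -0.0316  0.0661] [-0.0905 -0.1747 -4.5124]
collar box in (ahead,tool y) mm: c [68.0013 -2.5912] size (92.59162902832031, 52.5488395690918) angle deg -0.00 -> bore ahead 54.3 y edges -48.9 43.7
collar box in (ahead,tool y) mm: c [13.1626  0.6215] size (91.62776184082031, 48.50627136230469) angle deg -0.01 -> bore ahead -2.6 y edges -45.2 46.4
```

arm_command(
  plan=[
    [0.015,0,-0.003,0.003,0],
    [0.015,0.007,0,0,0],
    [0.015,0.005,0,0,0],
    [0.015,0,0,0,0],
    [0.015,0,0,0,0],
  ],
)

```text
clock: 16.25
tool_pos: [0.6259, -0.0298, 0.0538]
eef_rot: [-0.702, -0.085, 0.702, -0.085]
contact_force: [-4.1, -0.2, 9.8]
opening: 0.268
```

```bash
cat > rr.py <<'E'
from h import *
p,d,C,st=shot('wrist')
print(st['tool_pos'],st['contact_force'])
relstand(p,d,C,st)
relstand(p,d,C,st,lo=-.05,hi=.040,z=st['tool_pos'][2]-.006)
E
python3 rr.py
```

```text
[ 0.6259 -0.0298  0.0538] [-4.1345 -0.1888  9.8174]
collar box in (ahead,tool y) mm: c [72.5909  0.3379] size (92.60104370117188, 52.54957962036133) angle deg -0.02 -> bore ahead 58.9 y edges -46.0 46.6
collar box in (ahead,tool y) mm: c [13.1511  0.6508] size (91.8380126953125, 48.56330871582031) angle deg -0.03 -> bore ahead -2.6 y edges -45.3 46.6
```

Aligned (0.3 mm) and on the plate. Slide home ~21 mm plus a little press.

arm_command(
  plan=[
    [0.015,-0.0008,0,-0.006,0],
    [0.015,0,0,-0.006,0],
    [0.015,0,0,-0.006,0],
    [0.015,0,0,-0.004,0],
    [0.015,0,0,-0.002,0],
    [0.015,0,0,-0.002,0],
    [0.015,0,0,-0.002,0],
    [0.015,0,0,0,0],
  ],
)

```text
clock: 17.3
tool_pos: [0.6522, -0.0234, 0.057]
eef_rot: [-0.701, -0.085, 0.703, -0.085]
contact_force: [-10.1, 0.1, 28.3]
opening: 0.263
```

```bash
python3 -c "
from h import *
p,d,C,st=shot('wrist');save('w11.png',p,1.5)
"
```

```text
(no output)
```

View pics/w11.png

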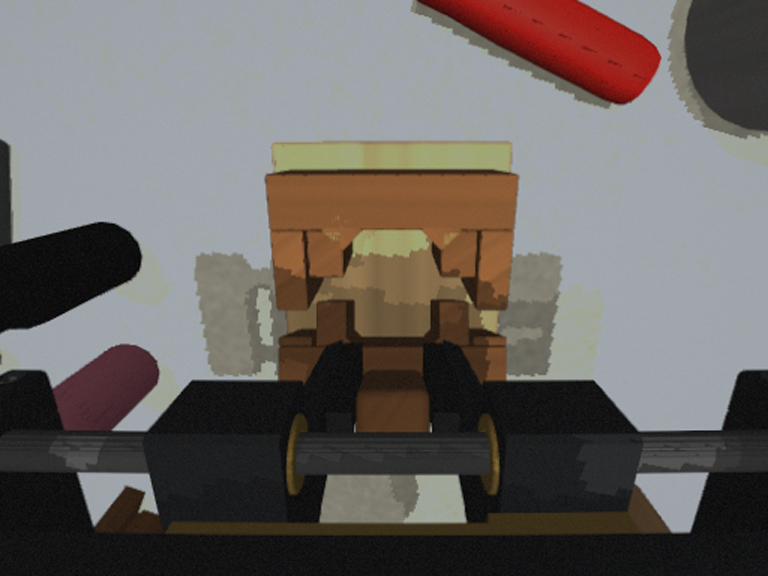

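```bash
python3 rr.py; python3 -c "
from h import *
p,d,C,st=shot('wrist');X=cloud(d,C);m=R.from_quat(st['eef_rot']).as_matrix()
b=brownm(p)
for (u,v) in [(262,258),(240,205),(222,205),(300,205),(195,190),(260,143),(325,190),(225,225),(298,225),(195,227),(262,235),(195,222),(262,225)]:
  q=X[v-1:v+2,u-1:u+2].reshape(-1,3).mean(0);e=q-st['tool_pos'];print((u,v),'ahead %.1f y %.1f z %.1f'%(-e@m[:,2]*1e3,e@m[:,1]*1e3,q[2]*1e3))
"; python3 -c "
from h import *
p,d,C,st=shot('scene');save('s11.png',p[150:330,120:330],3.5)"
```

```text
[ 0.6522 -0.0234  0.0571] [-10.0163  -0.368   27.6145]
collar box in (ahead,tool y) mm: c [56.6041  0.1817] size (92.71060943603516, 31.5683536529541) angle deg -0.02 -> bore ahead 32.4 y edges -46.2 46.5
collar box in (ahead,tool y) mm: c [14.9059  0.5345] size (93.78086853027344, 52.12382125854492) angle deg -0.02 -> bore ahead 1.0 y edges -46.3 47.4
(262, 258) ahead 7.1 y 0.3 z 83.9
(240, 205) ahead 4.6 y -16.4 z 5.0
(222, 205) ahead 19.2 y -24.3 z 43.1
(300, 205) ahead 19.3 y 23.7 z 43.5
(195, 190) ahead 29.5 y -39.7 z 45.1
(260, 143) ahead 57.6 y -0.8 z 45.2
(325, 190) ahead 29.7 y 37.9 z 45.6
(225, 225) ahead 7.5 y -22.4 z 47.0
(298, 225) ahead 7.5 y 22.5 z 47.0
(195, 227) ahead 6.5 y -40.8 z 47.7
(262, 235) ahead 1.7 y 0.4 z 49.1
(195, 222) ahead 4.9 y -43.5 z 36.8
(262, 225) ahead -4.4 y 0.4 z 21.5
```

View pics/s11.png

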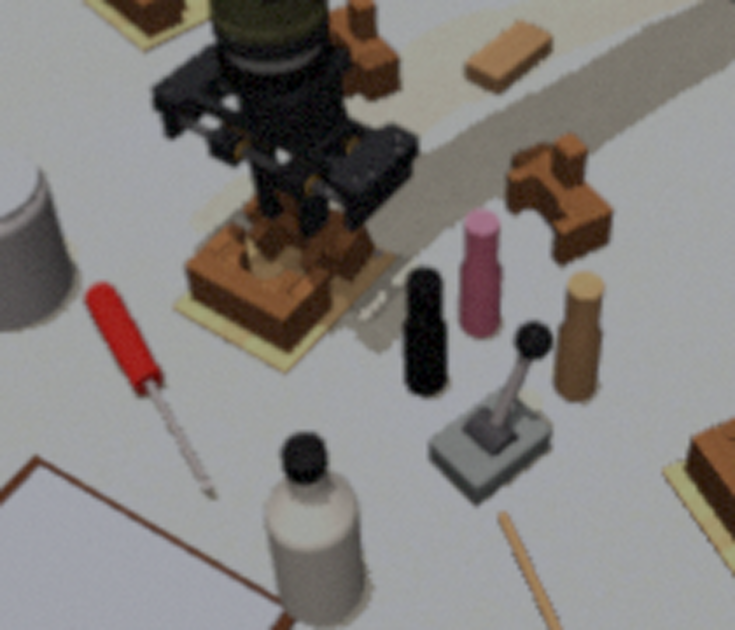

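arm_command(
  plan=[
    [0.04,0,0,0,0],
    [0.06,0,0,0,0],
    [0.06,0,0,0,0],
    [0.06,-0.02,0,0,0],
    [0.06,-0.04,0,0.01,0],
    [0.06,-0.04,0,0.01,0],
    [0.06,0,0,0,0],
    [0.06,0,0,0,0],
  ],
)

```text
clock: 18.5
tool_pos: [0.6341, -0.0279, 0.1537]
eef_rot: [-0.702, -0.085, 0.702, -0.085]
contact_force: [0.7, -0.3, -0.1]
opening: 0.681
```

```bash
python3 -c "
from h import *
p,d,C,st=shot('wrist');save('w12.png',p,1.5)
g,a=half(p,d,C,.65,-.025,.06,zo=.006)
u=np.array([np.cos(a),np.sin(a)])
print(st['tool_pos'], 'from bore', (g-np.array([.6836,-.0165]))@u)
rel(g,a,st)
"
```

```text
half: grip med [ 0.6268 -0.0306] size [19.86   22.8841] n 632 mean [ 0.6268 -0.0306] | body c [ 0.6606 -0.0222] size [96.2513 93.3761] dir 1.812 body-centre minus grip along u,v (mm) 0.08249143664795788 -34.86040228964443
[ 0.6341 -0.0279  0.1537] from bore -0.0001477140482355841
bore rel: ahead(-z) -7.7 mm, tool y 0.9 mm; need roll -1.5712
```

View pics/w12.png

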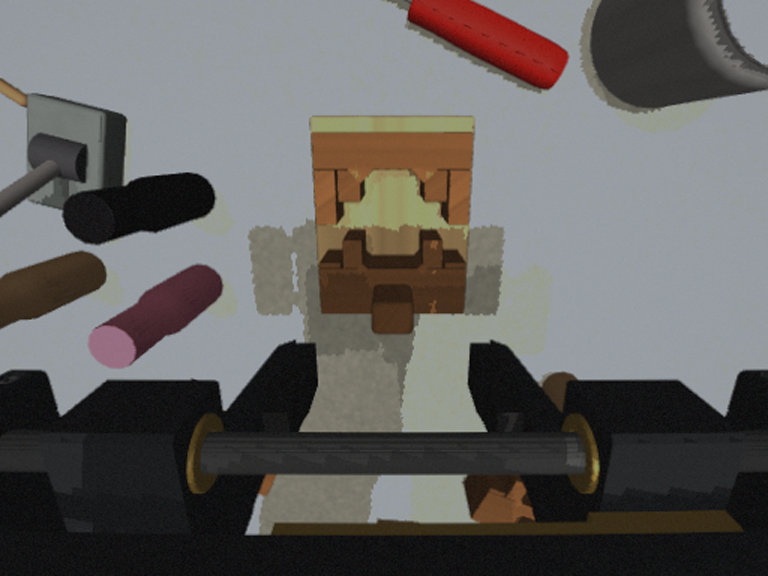

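arm_command(
  plan=[
    [0.07,0.04,0.0009,0.0077,0],
    [0.07,0.042,0,0,0],
    [0.07,0.02,0,0,0],
    [0.07,0,0,0,0],
    [0.015,0,0,0,0],
    [0.015,0,0,0,0],
    [0.015,0,0,0,0],
    [0.015,0,0,0,0],
    [0.015,0,0,0,0],
    [0.015,0,0,0,0],
    [0.015,-0.0015,0,0,0],
    [0.015,0,0,0,0],
  ],
  force=60,
)

```text
clock: 20.05
tool_pos: [0.6262, -0.031, 0.0523]
eef_rot: [-0.701, -0.085, 0.703, -0.085]
contact_force: [0.2, -0.4, -3.0]
opening: 0.267
```

```bash
python3 rr.py
```

```text
[ 0.6262 -0.031   0.0523] [ 0.2223 -0.4206 -2.9634]
collar box in (ahead,tool y) mm: c [72.3761 -0.8734] size (92.49249267578125, 52.616695404052734) angle deg -0.01 -> bore ahead 58.7 y edges -47.1 45.4
collar box in (ahead,tool y) mm: c [12.8533  0.627 ] size (93.19862365722656, 47.98395538330078) angle deg -0.03 -> bore ahead -3.1 y edges -46.0 47.2
```

arm_command(
  plan=[
    [0.015,0,-0.0012,0,0],
    [0.015,0,0,-0.005,0],
    [0.015,0,0,-0.005,0],
    [0.015,0,0,-0.003,0],
    [0.015,0,0,0,0],
  ],
)

```text
clock: 20.72
tool_pos: [0.6394, -0.0262, 0.0528]
eef_rot: [-0.702, -0.085, 0.702, -0.085]
contact_force: [-0.8, -0.1, -3.0]
opening: 0.266
```

```bash
python3 rr.py;python3 -c "
from h import *
p,d,C,st=shot('wrist');save('w13.png',p,1.5)
"
```

```text
[ 0.6394 -0.0262  0.0528] [-0.7911 -0.1074 -3.0068]
collar box in (ahead,tool y) mm: c [62.7894  0.6021] size (92.63584899902344, 44.0871467590332) angle deg -0.02 -> bore ahead 44.8 y edges -45.7 46.9
collar box in (ahead,tool y) mm: c [14.336   0.6188] size (93.20158386230469, 50.91242218017578) angle deg -0.03 -> bore ahead -0.2 y edges -46.0 47.2
```

View pics/w13.png

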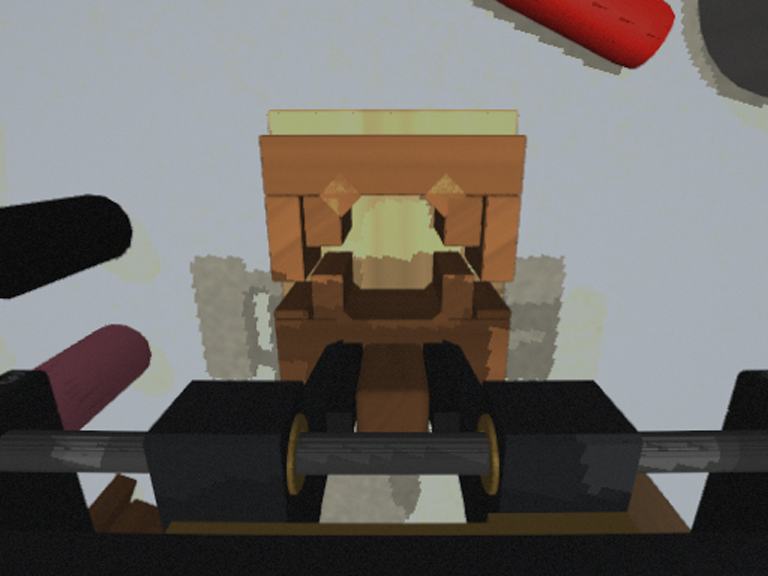

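arm_command(
  plan=[
    [0.015,0.0005,0,-0.003,0],
    [0.015,0.0005,0,-0.003,0],
    [0.015,0,0,-0.003,0],
    [0.015,0,0,-0.001,0],
    [0.015,0,0,0,0],
  ],
)

```text
clock: 21.45
tool_pos: [0.6488, -0.0239, 0.0518]
eef_rot: [-0.702, -0.085, 0.702, -0.085]
contact_force: [0.7, 0.3, -3.4]
opening: 0.262
```

```bash
python3 rr.py;python3 -c "
from h import *
p,d,C,st=shot('wrist');save('w14.png',p,1.5)
"
```

```text
[ 0.6488 -0.0239  0.0518] [ 0.7495  0.3074 -3.4303]
collar box in (ahead,tool y) mm: c [57.8612  0.5103] size (92.57046508789062, 34.887996673583984) angle deg -0.02 -> bore ahead 35.3 y edges -45.8 46.8
collar box in (ahead,tool y) mm: c [14.3306  0.6271] size (93.21562957763672, 50.910301208496094) angle deg -0.03 -> bore ahead -0.2 y edges -46.0 47.2
```

View pics/w14.png

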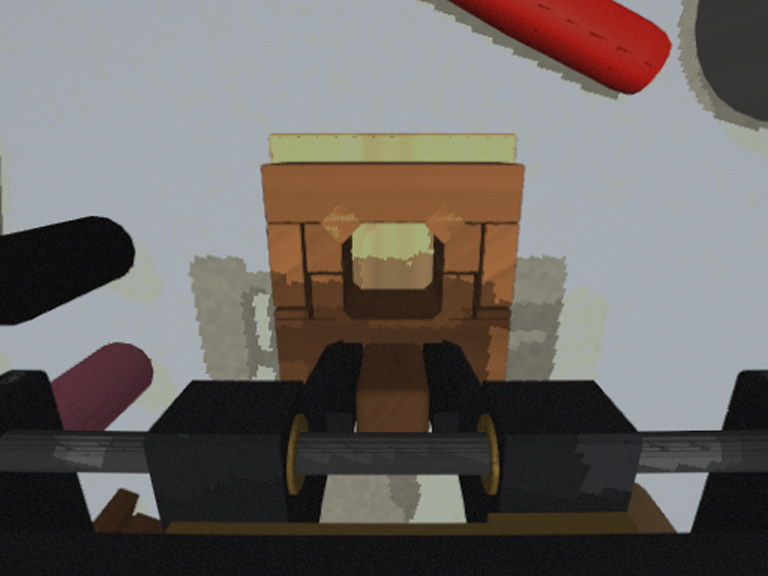

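arm_command(
  plan=[
    [0.015,0.001,0,-0.001,0],
    [0.015,0,0,-0.001,0],
    [0.015,0,0,-0.001,0],
    [0.015,0,0,0,0],
  ],
)

```text
clock: 22.05
tool_pos: [0.6491, -0.024, 0.0517]
eef_rot: [-0.7, -0.085, 0.704, -0.085]
contact_force: [-7.3, -0.6, 8.6]
opening: 0.27
```

Contact in x (−7 N) and z (9 N): closed. Release and rise, then head for half_3.

arm_command(
  plan=[
    [0.06,0,0,0,0],
    [0.06,0,0,0,0],
    [0.06,0,0,0,0],
    [0.06,-0.03,0,0,0],
    [0.06,-0.05,0,0,0],
    [0.06,-0.06,0,0,0],
    [0.06,0,0,0,0],
  ],
)

```text
clock: 22.92
tool_pos: [0.6556, -0.023, 0.1962]
eef_rot: [0.706, 0.085, -0.698, 0.085]
contact_force: [0.0, 0.2, 0.0]
opening: 0.682
```

```bash
python3 -c "
from h import *
p,d,C,st=shot('wrist');save('w15.png',p,1.5)
pt,dt,Ct,_=shot('top');save('t15.png',pt[100:300,60:460],2)
for x,y in [(.46,.07),(.46,-.185)]:
  try: half(pt,dt,Ct,x,y,.066)
  except Exception as e: print('occluded')
go(.455,.067,.20,-.187-np.pi/2)
"
```

```text
half: grip med [0.4539 0.0663] size [24.0436 20.2269] n 73 mean [0.4538 0.0666] | body c [0.4653 0.0652] size [92.4225 46.0719] dir -0.191 body-centre minus grip along u,v (mm) 11.378148315530543 1.0490423375108595
occluded
at [ 0.6519 -0.0233  0.1911] yaw -1.330 q7 -1.51 t 23.02 F [ 0.0613 -0.1649 -0.5875] | roll 0.428 (3 x 0.1426) then shift [-0.0089 -0.0521  0.2102] = 4 x [-0.0022 -0.013   0.0526]
```

View pics/w15.png

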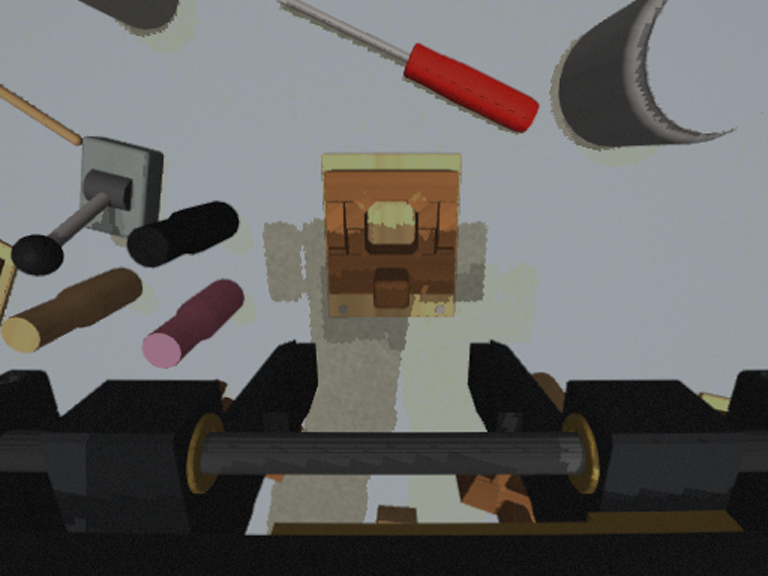

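View pics/t15.png

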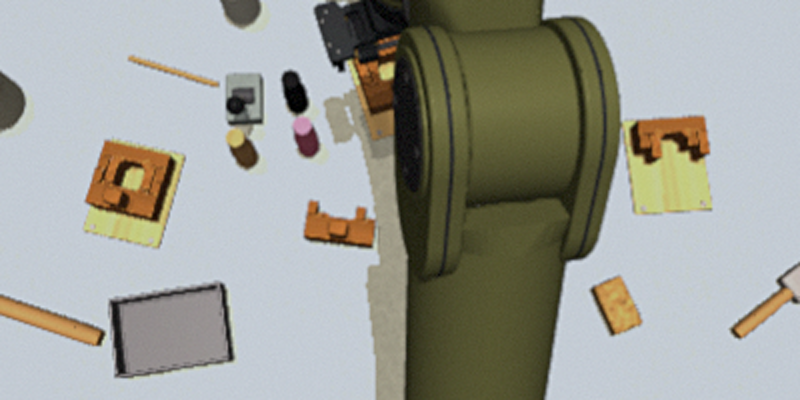

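arm_command(
  plan=[
    [0.07,0,0,0,0.143],
    [0.07,0,0,0,0.143],
    [0.07,0,0,0,0.142],
    [0.07,0,-0.013,0.0526,0],
    [0.07,0.01,-0.013,0.0526,0],
    [0.07,0.01,-0.013,0.0526,0],
    [0.07,0.01,-0.013,0.0526,0],
    [0.07,0.01,0,0,0],
    [0.07,0,0,0,0],
  ],
)

```text
clock: 24.15
tool_pos: [0.4545, 0.0667, 0.1497]
eef_rot: [-0.703, 0.066, 0.705, 0.066]
contact_force: [0.9, 0.3, -0.1]
opening: 0.795
```

```bash
python3 -c "
from h import *
p,d,C,st=shot('wrist');save('w16.png',p)
g,a=half(p,d,C,.455,.067,.058)
go(g[0],g[1],.046,a-np.pi/2)
"
```

```text
half: grip med [0.4566 0.0694] size [23.5765 20.3984] n 661 mean [0.4566 0.0695] | body c [0.4678 0.0672] size [92.9292 49.1675] dir -0.187 body-centre minus grip along u,v (mm) 11.432258302052642 -0.03698468984248944
at [0.4555 0.0665 0.1501] yaw -1.759 q7 -2.06 t 24.20 F [ 0.5763  0.035  -0.4425] | roll -0.001 (1 x -0.0011) then shift [ 0.1041 -0.0031 -0.0007] = 2 x [ 0.0521 -0.0016 -0.0003]
```

View pics/w16.png

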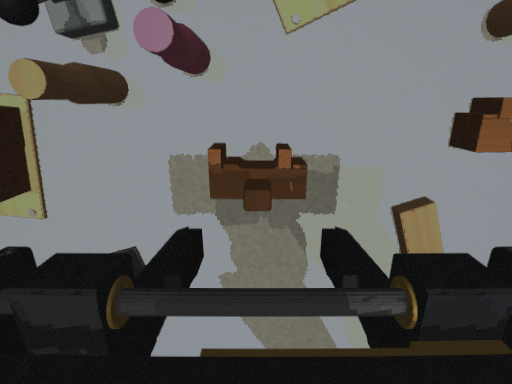

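Half_3 confirmed at (258,180): left prong at the edge, right prong next to the bore. Grip it.

arm_command(
  plan=[
    [0.07,0.052,-0.002,0,0],
    [0.07,0.037,-0.001,-0.001,0],
    [0.07,0.015,0,0,0],
    [0.015,0,0,0,0],
    [0.015,0,0,0,0],
    [0.015,0,0,0,0],
    [0.015,0,0,0,0],
    [0.015,0,0,0,0],
    [0.015,0,0,0,0],
  ],
)

```text
clock: 25.32
tool_pos: [0.4564, 0.0699, 0.0474]
eef_rot: [0.704, -0.066, -0.704, -0.066]
contact_force: [-0.4, 0.3, 5.9]
opening: 0.265
```

arm_command(
  plan=[
    [0.015,-0.02,0,0,0],
    [0.015,-0.045,0,0,0],
    [0.015,-0.055,0,0,0],
    [0.015,-0.055,0,0,0],
    [0.015,-0.01,0,0,-0.1],
    [0.015,0,0,0,-0.1],
  ],
)

```text
clock: 26.08
tool_pos: [0.4563, 0.0697, 0.233]
eef_rot: [0.707, 0.006, -0.707, 0.006]
contact_force: [0.9, -0.3, -2.6]
opening: 0.269
```

```bash
python3 -c "
from h import *
a=.015;u=np.array([np.cos(a),np.sin(a)])
t=np.array([.544,-.396])-.058*u; print(t)
go(t[0],t[1],.23,a-np.pi/2,smax=.05)
"
```

```text
[ 0.486  -0.3969]
at [0.4563 0.0697 0.233 ] yaw -1.555 q7 -1.91 t 26.07 F [ 0.9027 -0.2546 -2.5659] | roll 0.001 (1 x 0.0010) then shift [ 0.0029  0.4669 -0.0227] = 10 x [ 0.0003  0.0467 -0.0023]
```

arm_command(
  plan=[
    [0.015,0,0.0467,-0.0023,0],
    [0.015,0,0.0467,-0.0023,0],
    [0.015,0,0.0467,-0.0023,0],
    [0.015,0,0.0467,-0.0023,0],
    [0.015,0,0.0467,-0.0023,0],
    [0.015,0,0.0467,-0.0023,0],
    [0.015,0,0.0467,-0.0023,0],
    [0.015,0,0.0467,-0.0023,0],
    [0.015,0,0.0467,-0.0023,0],
    [0.015,0,0.0467,-0.0023,0],
    [0.015,0,0,0,0],
    [0.015,0,0,0,0],
  ],
)

```text
clock: 27.58
tool_pos: [0.4846, -0.3958, 0.2309]
eef_rot: [-0.706, -0.005, 0.708, -0.004]
contact_force: [0.1, 1.0, -2.7]
opening: 0.264
```

```bash
python3 -c "
from h import *
p,d,C,st=shot('wrist');save('w17.png',p)
b,a,_,_=stand(p,d,C,.56,-.39)
u=np.array([np.cos(a),np.sin(a)])
t=b-.058*u; print(t)
go(t[0],t[1],.065,a-np.pi/2,smax=.05)
"
```

```text
stand: collar bore [ 0.5438 -0.3973] size [51.9357 93.3193] dir 0.0131 | plate c [ 0.5466 -0.3971] size [ 95.4732 109.2299] dir -1.5576 bore by plate [ 0.5468 -0.4136]
[ 0.4859 -0.398 ]
at [ 0.4851 -0.3951  0.2312] yaw -1.556 q7 -1.07 t 27.62 F [-0.2502  0.9386 -2.864 ] | roll 0.001 (1 x 0.0013) then shift [ 0.1662  0.0033 -0.0011] = 4 x [ 0.0415  0.0008 -0.0003]
```

View pics/w17.png

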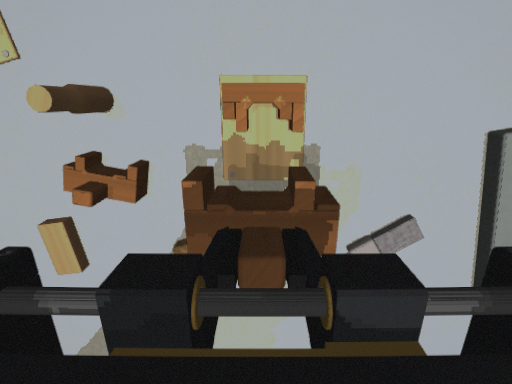

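arm_command(
  plan=[
    [0.015,0.05,0.002,-0.001,0],
    [0.015,0.05,0.0013,0,0],
    [0.015,0.046,0,0,0],
    [0.015,0.02,0,0,0],
    [0.015,0,0,0,0],
    [0.015,0,0,0,0],
    [0.015,0,0,0,0],
  ],
)

```text
clock: 28.5
tool_pos: [0.4873, -0.401, 0.0678]
eef_rot: [0.708, 0.004, -0.706, 0.005]
contact_force: [-0.2, 0.6, -3.7]
opening: 0.265
```

```bash
python3 rr.py
```

```text
[ 0.4873 -0.401   0.0678] [-0.2322  0.5784 -3.6646]
collar box in (ahead,tool y) mm: c [69.5948 -3.5639] size (92.5393295288086, 52.75830841064453) angle deg -0.00 -> bore ahead 56.0 y edges -49.8 42.7
collar box in (ahead,tool y) mm: c [13.3091  0.487 ] size (49.08639907836914, 91.97754669189453) angle deg 0.23 -> bore ahead -2.0 y edges -45.6 46.4
```

arm_command(
  plan=[
    [0.015,0,-0.0036,0.002,0],
    [0.015,0.007,0,0,0],
    [0.015,0.005,0,0,0],
    [0.015,0,0,0,0],
    [0.015,0,0,0,0],
  ],
)

```text
clock: 29.18
tool_pos: [0.4839, -0.3965, 0.0536]
eef_rot: [-0.707, -0.005, 0.707, -0.004]
contact_force: [0.0, 0.5, -2.2]
opening: 0.263
```

```bash
python3 rr.py
```

```text
[ 0.4839 -0.3965  0.0536] [ 0.0419  0.5094 -2.2325]
collar box in (ahead,tool y) mm: c [73.1102  0.8577] size (52.97481918334961, 92.66729736328125) angle deg 0.40 -> bore ahead 59.7 y edges -45.4 47.2
collar box in (ahead,tool y) mm: c [13.3309  0.4157] size (49.16340637207031, 91.99873352050781) angle deg 0.11 -> bore ahead -2.0 y edges -45.6 46.4
```

Aligned to 0.4 mm, still carrying the weight just above the plate. Slide in.

arm_command(
  plan=[
    [0.015,0,0,-0.005,0],
    [0.015,0,0,-0.005,0],
    [0.015,0,0,-0.004,0],
    [0.015,0,0,0,0],
  ],
)

```text
clock: 29.72
tool_pos: [0.4989, -0.3962, 0.0538]
eef_rot: [0.707, 0.005, -0.707, 0.005]
contact_force: [-0.4, 0.6, -3.2]
opening: 0.267
```

```bash
python3 rr.py
```

```text
[ 0.4989 -0.3962  0.0538] [-0.4368  0.6204 -3.1823]
collar box in (ahead,tool y) mm: c [62.3998  1.0025] size (92.59445190429688, 43.90508270263672) angle deg -0.02 -> bore ahead 44.4 y edges -45.3 47.3
collar box in (ahead,tool y) mm: c [14.6033  0.6432] size (92.534423828125, 51.47786331176758) angle deg -0.03 -> bore ahead 0.4 y edges -45.6 46.9
```

arm_command(
  plan=[
    [0.015,0.001,0,-0.003,0],
    [0.015,0.0005,0,-0.003,0],
    [0.015,0.0005,0,-0.002,0],
    [0.015,0,0,-0.001,0],
    [0.015,0,0,-0.001,0],
    [0.015,0,0,0,0],
  ],
)

```text
clock: 30.52
tool_pos: [0.4996, -0.3966, 0.054]
eef_rot: [-0.701, -0.004, 0.713, -0.003]
contact_force: [-17.4, 5.5, 25.6]
opening: 0.265
```

```bash
python3 rr.py;python3 -c "
from h import *
p,d,C,st=shot('wrist');save('w18.png',p,1.5)
"
```

```text
[ 0.4996 -0.3966  0.054 ] [-17.399    5.5278  25.642 ]
collar box in (ahead,tool y) mm: c [62.078   0.4228] size (92.5633544921875, 43.26125717163086) angle deg -0.02 -> bore ahead 43.7 y edges -45.9 46.7
collar box in (ahead,tool y) mm: c [14.2676  0.4163] size (92.17447662353516, 51.20759201049805) angle deg -0.11 -> bore ahead -0.1 y edges -45.6 46.5
```

View pics/w18.png

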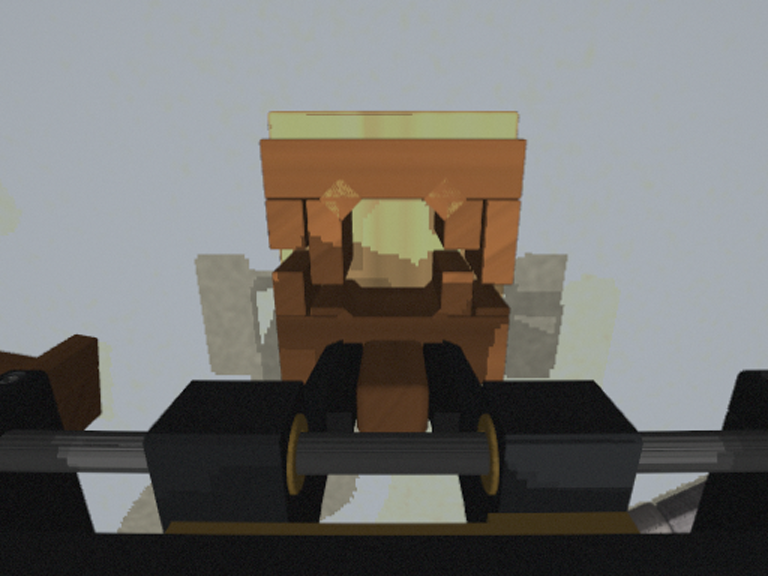

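arm_command(
  plan=[
    [0.015,-0.001,0,0,0],
    [0.015,-0.001,0,0,0],
    [0.015,0,0,0,0],
    [0.015,0,0,0,0],
  ],
)

```text
clock: 31.12
tool_pos: [0.5081, -0.3964, 0.0536]
eef_rot: [-0.707, -0.005, 0.707, -0.005]
contact_force: [-0.8, -0.1, -1.7]
opening: 0.267
```

```bash
python3 rr.py
```

```text
[ 0.5081 -0.3964  0.0536] [-0.7543 -0.0589 -1.7372]
collar box in (ahead,tool y) mm: c [58.0365  0.6193] size (35.19926071166992, 92.58533477783203) angle deg 0.11 -> bore ahead 35.7 y edges -45.7 46.9
collar box in (ahead,tool y) mm: c [14.518   0.5616] size (51.51718521118164, 92.15593719482422) angle deg 0.11 -> bore ahead 0.3 y edges -45.6 46.7
```

Slid home. A final light press forward.

arm_command(
  plan=[
    [0.015,0,0,-0.001,0],
    [0.015,0,0,-0.001,0],
    [0.015,0.001,0,-0.001,0],
    [0.015,0,0,0,0],
  ],
)

```text
clock: 31.68
tool_pos: [0.5082, -0.3964, 0.0536]
eef_rot: [-0.705, -0.004, 0.709, -0.004]
contact_force: [-8.2, 0.1, 8.2]
opening: 0.267
```

```bash
python3 -c "
from h import *
p,d,C,st=shot('wrist');save('w19.png',p,1.5)
"
```

```text
(no output)
```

View pics/w19.png

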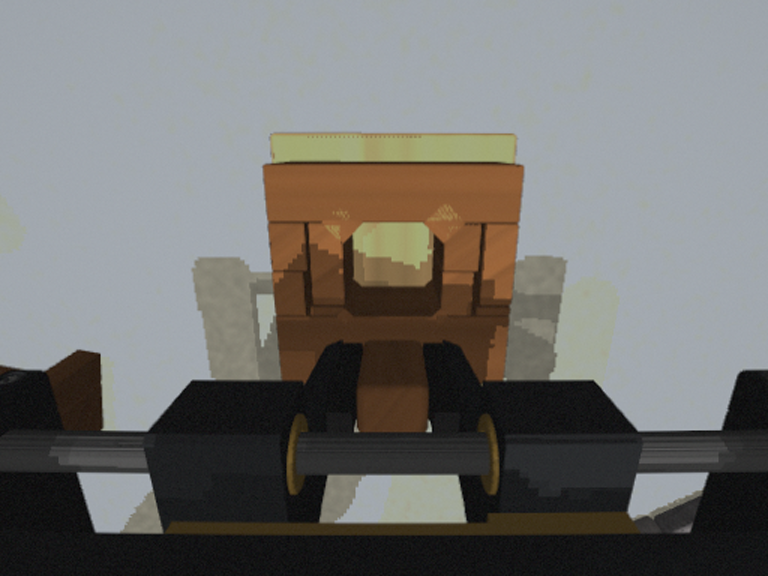

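Closed. Release, rise, and check where half_4 is.

arm_command(
  plan=[
    [0.06,0,0,0,0],
    [0.06,0,0,0,0],
    [0.06,0,0,0,0],
    [0.06,-0.03,0,0,0],
    [0.06,-0.05,0,0,0],
    [0.06,-0.06,0,0,0],
    [0.06,0,0,0,0],
    [0.06,0,0,0,0],
  ],
)

```text
clock: 32.72
tool_pos: [0.511, -0.3959, 0.1925]
eef_rot: [-0.707, -0.005, 0.707, -0.004]
contact_force: [-0.1, -0.3, 0.2]
opening: 0.683
```

```bash
python3 -c "
from h import *
p,d,C,st=shot('wrist');save('w20.png',p)
pt,dt,Ct,_=shot('top');save('t20.png',pt[100:300,60:460],2)
try: half(pt,dt,Ct,.46,-.185,.066)
except Exception as e: print('occluded')
go(.455,-.187,.15,-.185-np.pi/2)
"
```

```text
half: grip med [ 0.4542 -0.189 ] size [23.5552 21.026 ] n 76 mean [ 0.4543 -0.1888] | body c [ 0.4651 -0.19  ] size [91.8884 47.3105] dir -0.188 body-centre minus grip along u,v (mm) 10.914455289324888 1.0673665278245543
at [ 0.5103 -0.3956  0.1911] yaw -1.558 q7 -1.10 t 32.83 F [ 0.2111 -0.6031  0.4682] | roll 0.198 (2 x 0.0990) then shift [ 0.0417 -0.1948  0.0926] = 4 x [ 0.0104 -0.0487  0.0231]
```

View pics/w20.png

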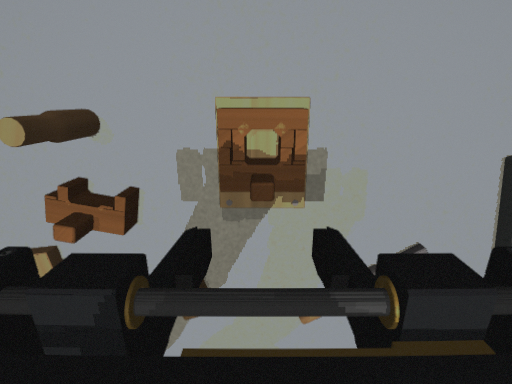

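View pics/t20.png

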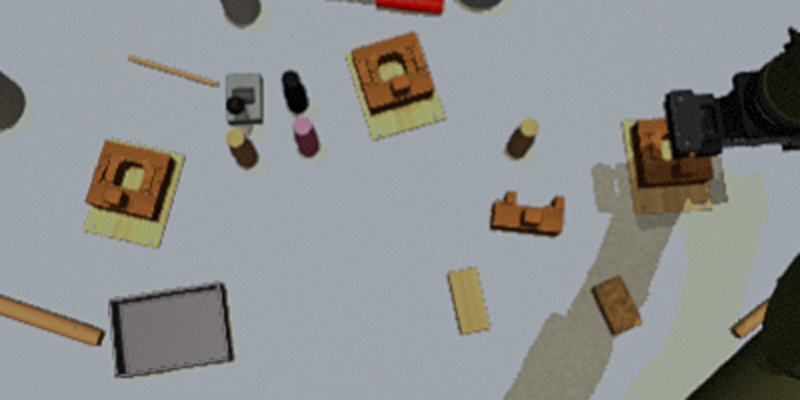

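arm_command(
  plan=[
    [0.07,0,0,0,0.099],
    [0.07,0,0,0,0.099],
    [0.07,0.01,-0.0487,0.0231,0],
    [0.07,0.01,-0.0487,0.0231,0],
    [0.07,0.01,-0.0487,0.0231,0],
    [0.07,0.01,-0.0487,0.0231,0],
    [0.07,0,0,0,0],
    [0.07,0,0,0,0],
  ],
)

```text
clock: 33.83
tool_pos: [0.4562, -0.1882, 0.1522]
eef_rot: [-0.703, 0.065, 0.705, 0.065]
contact_force: [0.6, -0.4, -0.5]
opening: 0.797
```

```bash
python3 -c "
from h import *
p,d,C,st=shot('wrist');save('w21.png',p)
g,a=half(p,d,C,.455,-.187,.06)
go(g[0],g[1],.046,a-np.pi/2)
"
```

```text
half: grip med [ 0.4562 -0.1872] size [23.0427 20.6832] n 650 mean [ 0.4563 -0.1872] | body c [ 0.4676 -0.1891] size [93.0454 49.0339] dir -0.170 body-centre minus grip along u,v (mm) 11.48030016964482 0.022416564725956684
at [ 0.4565 -0.189   0.1525] yaw -1.757 q7 -1.54 t 33.88 F [ 0.3691 -0.744  -0.0624] | roll -0.017 (1 x -0.0166) then shift [ 0.1065 -0.0019  0.0005] = 2 x [ 0.0532 -0.0009  0.0002]
```

View pics/w21.png

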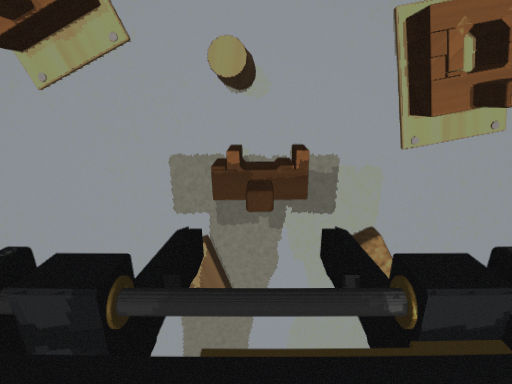

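arm_command(
  plan=[
    [0.07,0.0525,-0.001,0,-0.016],
    [0.07,0.038,-0.001,0,0],
    [0.07,0.015,0,0,0],
    [0.015,0,0,0,0],
    [0.015,0,0,0,0],
    [0.015,0,0,0,0],
    [0.015,0,0,0,0],
    [0.015,0,0,0,0],
    [0.015,0,0,0,0],
  ],
)

```text
clock: 35.0
tool_pos: [0.4568, -0.186, 0.0479]
eef_rot: [0.705, -0.06, -0.705, -0.06]
contact_force: [-0.2, 0.4, 6.7]
opening: 0.272
```

arm_command(
  plan=[
    [0.015,-0.02,0,0,0],
    [0.015,-0.045,0,0,0],
    [0.015,-0.055,0,0,-0.1],
    [0.015,-0.03,0,0,-0.1],
    [0.015,0,0,0,-0.08],
  ],
)

```text
clock: 35.62
tool_pos: [0.4576, -0.1862, 0.1995]
eef_rot: [0.707, 0.04, -0.705, 0.041]
contact_force: [-0.4, -0.4, -3.5]
opening: 0.264
```

```bash
python3 -c "
from h import *
go(.44,.18,.19,.102-np.pi/2,smax=.05)
"
```

```text
at [ 0.4576 -0.1862  0.1995] yaw -1.457 q7 -1.34 t 35.62 F [-0.3771 -0.4157 -3.5048] | roll 0.012 (1 x 0.0116) then shift [ 0.009  -0.3661 -0.0198] = 8 x [ 0.0011 -0.0458 -0.0025]
```

arm_command(
  plan=[
    [0.015,0,-0.0458,-0.0025,0.012],
    [0.015,0,-0.0458,-0.0025,0],
    [0.015,0,-0.0458,-0.0025,0],
    [0.015,0,-0.0458,-0.0025,0],
    [0.015,0,-0.0458,-0.0025,0],
    [0.015,0,-0.0458,-0.0025,0],
    [0.015,0,-0.0458,-0.0025,0],
    [0.015,0,-0.0458,-0.0025,0],
    [0.015,0,0,0,0],
  ],
)

```text
clock: 36.75
tool_pos: [0.4389, 0.1856, 0.1971]
eef_rot: [-0.706, -0.039, 0.706, -0.037]
contact_force: [0.1, -0.4, -2.5]
opening: 0.265
```

```bash
python3 -c "
from h import *
go(.325,.297,.19,.102-np.pi/2,smax=.05)
"
```

```text
at [0.4389 0.1856 0.1971] yaw -1.464 q7 -2.03 t 36.75 F [ 0.0703 -0.3949 -2.4824] | roll 0.005 (1 x 0.0050) then shift [ 0.0075 -0.1224  0.1019] = 4 x [ 0.0019 -0.0306  0.0255]
```

arm_command(
  plan=[
    [0.015,0,-0.0306,0.0255,0.005],
    [0.015,0,-0.0306,0.0255,0],
    [0.015,0,-0.0306,0.0255,0],
    [0.015,0,-0.0306,0.0255,0],
    [0.015,0.04,0,0,0],
    [0.015,0.03,0,0,0],
    [0.015,0,0,0,0],
    [0.015,0,0,0,0],
  ],
)

```text
clock: 37.75
tool_pos: [0.3271, 0.2924, 0.1281]
eef_rot: [-0.706, -0.033, 0.706, -0.033]
contact_force: [-0.3, 0.0, -2.3]
opening: 0.266
```

```bash
python3 -c "
from h import *
go(.325,.297,.056,.102-np.pi/2,smax=.05)
p,d,C,st=shot('wrist');save('w22.png',p,1.5)
p,d,C,st=shot('top');save('t22.png',p[200:330,80:220],4)
"
```

```text
at [0.3271 0.2924 0.1281] yaw -1.478 q7 -2.34 t 37.75 F [-0.3401  0.0266 -2.2862] | roll -0.009 (1 x -0.0093) then shift [ 0.0721 -0.0048  0.0016] = 2 x [ 0.0361 -0.0024  0.0008]
```

View pics/w22.png

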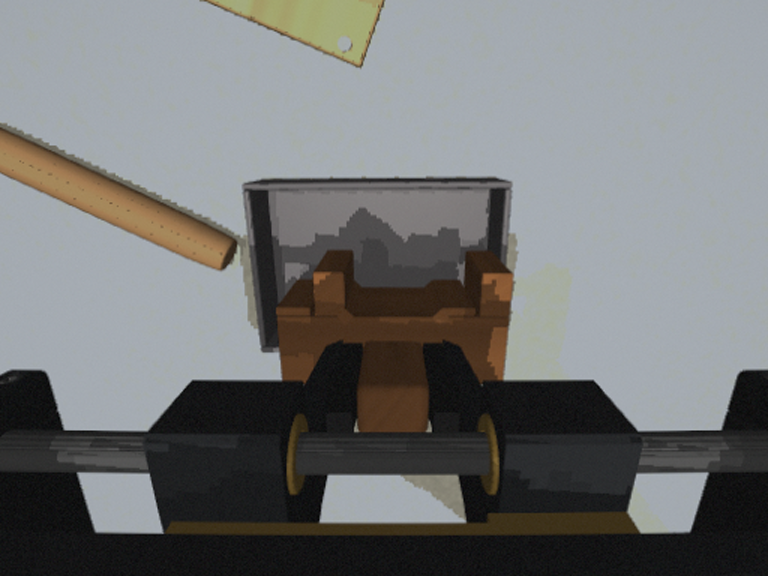

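View pics/t22.png

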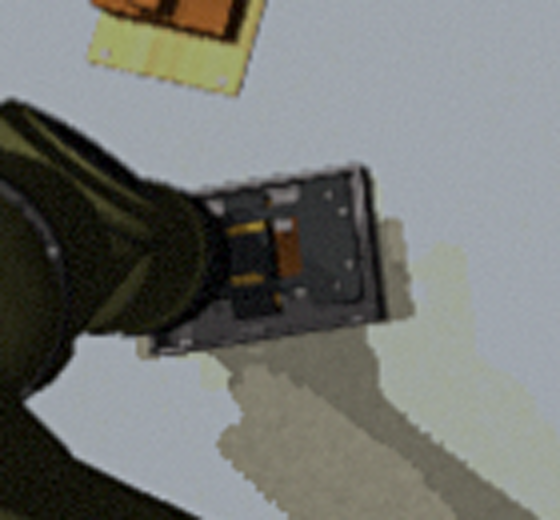

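```bash
python3 -c "
from h import *
st=r.get_state();C=cam('wrist',st);m=R.from_quat(st['eef_rot']).as_matrix()
P=onplane([(163.5,120.5),(340.5,120)],.04,C);e=P-st['tool_pos']
print(st['tool_pos'],'ahead',-e@m[:,2]*1e3,'y',e@m[:,1]*1e3)
"
```

```text
[0.3274 0.293  0.1286] ahead [65.0926 65.5023] y [-81.0107  65.0596]
```

arm_command(
  plan=[
    [0.015,0.02,-0.008,0,0],
    [0.015,0.03,0,0,0],
    [0.015,0.02,0,0,0],
    [0.015,0.005,0,0,0],
    [0.015,0,0,0,0],
    [0.015,0,0,0,0],
  ],
)

```text
clock: 38.6
tool_pos: [0.3263, 0.3013, 0.0534]
eef_rot: [0.707, 0.034, -0.706, 0.033]
contact_force: [0.1, 0.3, -4.0]
opening: 0.267
```

arm_command(
  plan=[
    [0.015,0.003,0,0,0],
    [0.015,0,0,0,0],
    [0.06,0,0,0,0],
    [0.06,0,0,0,0],
    [0.06,0,0,0,0],
    [0.06,-0.03,0,0,0],
    [0.06,-0.05,0,0,0],
    [0.06,-0.05,0,0,0],
    [0.06,-0.03,0,0,0],
    [0.06,0,0,0,0],
  ],
)

```text
clock: 39.85
tool_pos: [0.3268, 0.3017, 0.2112]
eef_rot: [0.707, 0.034, -0.705, 0.032]
contact_force: [0.3, 0.2, -0.9]
opening: 0.681
```

```bash
python3 -c "
from h import *
p,d,C,st=shot('wrist');save('w23.png',p,1.5)
go(.578,.197,.24,-np.pi/2,smax=.05)
"
```

```text
at [0.3261 0.301  0.2099] yaw -1.477 q7 -2.35 t 39.90 F [ 0.555  -0.0487 -0.0786] | roll 0.094 (1 x 0.0938) then shift [-0.0301  0.104  -0.2519] = 6 x [-0.005   0.0173 -0.042 ]
```

View pics/w23.png

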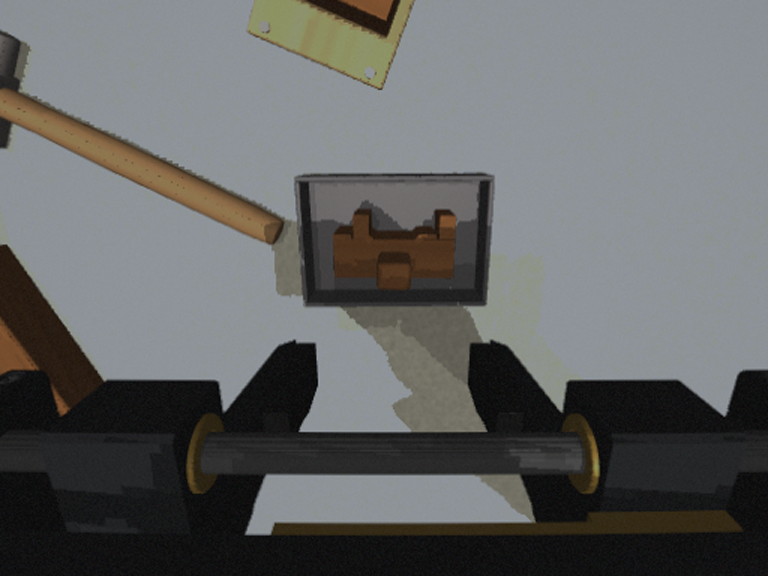

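arm_command(
  plan=[
    [0.06,-0.01,0.0173,-0.042,0],
    [0.06,-0.01,0.0173,-0.042,0],
    [0.06,-0.01,0.0173,-0.042,0],
    [0.06,0,0.0173,-0.042,0.047],
    [0.06,0,0.0173,-0.042,0.047],
    [0.06,0,0.0173,-0.03,0],
    [0.06,0,0,0,0],
    [0.06,0,0,0,0],
  ],
)

```text
clock: 40.9
tool_pos: [0.5708, 0.2156, 0.2376]
eef_rot: [-0.706, -0.0, 0.709, -0.0]
contact_force: [0.0, 0.1, 0.3]
opening: 0.681
```

```bash
cat >> h.py <<'E'
def leg(p,d,C,st,x,y,z=.11,rad=.035):
    X=cloud(d,C);m=(np.hypot(X[...,0]-x,X[...,1]-y)<rad)&(abs(X[...,2]-z)<.006)
    n,l,s,_=cv2.connectedComponentsWithStats(m.astype(np.uint8));m=l==1+np.argmax(s[1:,4])
    ys,xs=np.nonzero(m);(c,sz,an)=cv2.fitEllipse(cv2.convexHull(np.c_[xs,ys].astype(np.int32))) if 0 else ((xs.mean(),ys.mean()),0,0)
    P=onplane([c],z,C)[0];Q=onplane(np.c_[xs,ys],z,C)
    mm=R.from_quat(st['eef_rot']).as_matrix();e=P-st['tool_pos']
    print('leg top px',c,'world',P,'spans mm',np.ptp(Q,0)[:2]*1e3,'rgb',p[m].mean(0),'rel: down %.1f y %.1f z %.1f'%tuple((mm.T@e)*1e3))
    return P
E
python3 -c "
from h import *
p,d,C,st=shot('wrist');save('w24.png',p,1.5)
print(st['tool_pos'],st['q'][6])
leg(p,d,C,st,.576,.195)
"
```

```text
[0.5708 0.2156 0.2376] -2.0230008331513964
leg top px (np.float64(280.65256124721606), np.float64(176.7706013363029)) world [0.5767 0.1961 0.11  ] spans mm [24.3359 23.6385] rgb [108.9198  83.51    56.9488] rel: down 127.5 y 19.5 z -6.5
```

View pics/w24.png

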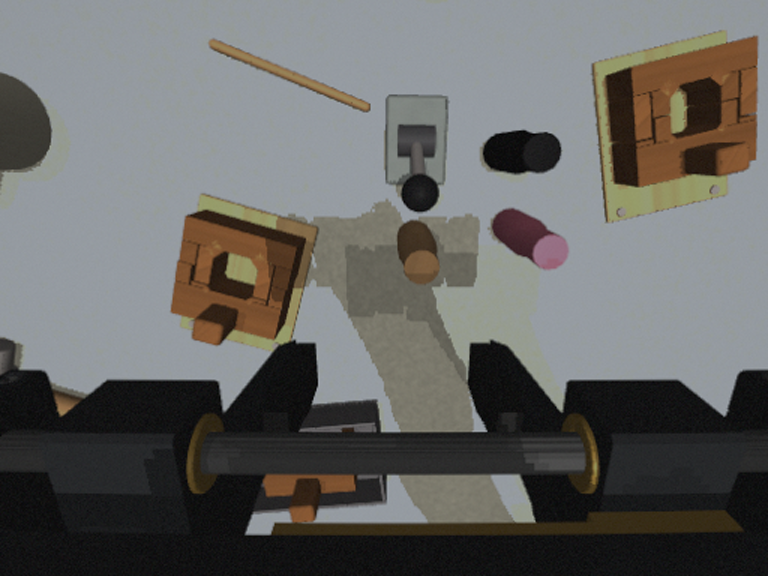

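arm_command(
  plan=[
    [0.06,0,0.0195,-0.0065,0],
    [0.06,0.03,0,0,0],
    [0.06,0.04,0,0,0],
    [0.06,0,0,0,0],
    [0.06,0,0,0,0],
  ],
)

```text
clock: 41.58
tool_pos: [0.5797, 0.1953, 0.1706]
eef_rot: [0.708, -0.0, -0.707, -0.0]
contact_force: [0.1, 0.3, 0.5]
opening: 0.682
```

```bash
python3 -c "
from h import *
p,d,C,st=shot('wrist');save('w25.png',p)
print(st['tool_pos'],st['q'][6])
leg(p,d,C,st,.576,.195)
"
```

```text
[0.5797 0.1953 0.1706] -1.9967083204461606
leg top px (np.float64(261.00974930362116), np.float64(209.75069637883007)) world [0.577  0.1958 0.11  ] spans mm [24.972  24.1025] rgb [99.7799 76.766  52.5752] rel: down 60.6 y -0.5 z 2.8
```

View pics/w25.png

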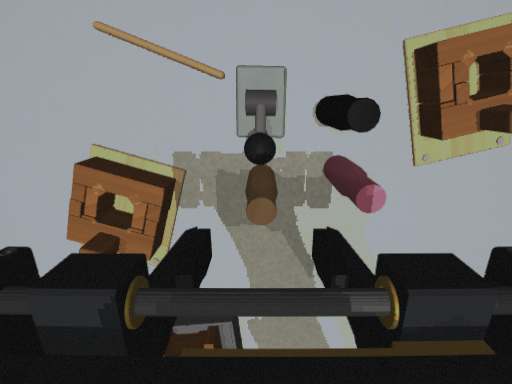

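arm_command(
  plan=[
    [0.06,0.03,-0.0005,0.0028,0],
    [0.06,0.035,0,0,0],
    [0.06,0.022,0,0,0],
    [0.06,0,0,0,0],
    [0.015,0,0,0,0],
    [0.015,0,0,0,0],
    [0.015,0,0,0,0],
    [0.015,0,0,0,0],
    [0.015,0,0,0,0],
  ],
  force=30,
)

```text
clock: 42.75
tool_pos: [0.5764, 0.1961, 0.0828]
eef_rot: [0.707, -0.0, -0.707, -0.0]
contact_force: [-0.2, -0.1, 4.4]
opening: 0.268
```

arm_command(
  plan=[
    [0.015,-0.02,0,0,0],
    [0.015,-0.04,0,0,0],
    [0.015,-0.045,0,0,0],
    [0.015,0,0,0,0],
  ],
)

```text
clock: 43.25
tool_pos: [0.5783, 0.1968, 0.1906]
eef_rot: [0.709, 0.001, -0.705, -0.001]
contact_force: [-0.2, 0.1, -2.0]
opening: 0.268
```

```bash
cat >> h.py <<'E'
def bore(p,d,C,st,x,y,a,rad=.085):
    X=cloud(d,C);m=(np.hypot(X[...,0]-x,X[...,1]-y)<rad)&(abs(X[...,2]-.046)<.006)&brownm(p)
    n,l,s,_=cv2.connectedComponentsWithStats(cv2.morphologyEx(m.astype(np.uint8),cv2.MORPH_CLOSE,np.ones((3,3))))
    m=m&(l==1+np.argmax(s[1:,4]))
    P,c,sz,an=rect(m,.046,C);u=np.array([np.cos(a),np.sin(a)]);v=np.array([-u[1],u[0]])
    A=(P-[x,y])@u;V=(P-[x,y])@v
    b=np.array([x,y])+u*(np.percentile(A,99.7)-.040)+v*(V.max()+V.min())/2
    print('collar box c',c,'size',sz,an,'bore(back edge)',b,'bore(box) ',c+.005*u,'len',np.ptp(A)*1e3,np.ptp(V)*1e3)
    return b
E
python3 -c "
from h import *
p,d,C,st=shot('wrist');save('w26.png',p)
go(.55,.351,.185,None,smax=.05)
bore(p,d,C,st,.55,.351,-.290)
"
```

```text
at [0.5767 0.1964 0.1885] yaw -1.571 q7 -2.00 t 43.30 F [ 0.0928 -0.123  -2.2129] | roll 0.000 (0 x 0.0000) then shift [ 0.0036 -0.1546  0.0267] = 4 x [ 0.0009 -0.0387  0.0067]
collar box c [0.5456 0.3508] size [95.1368 91.1605] 73.47709655761719 bore(back edge) [0.5504 0.3493] bore(box)  [0.5504 0.3494] len 91.2666243093154 95.10301713304757
```

View pics/w26.png

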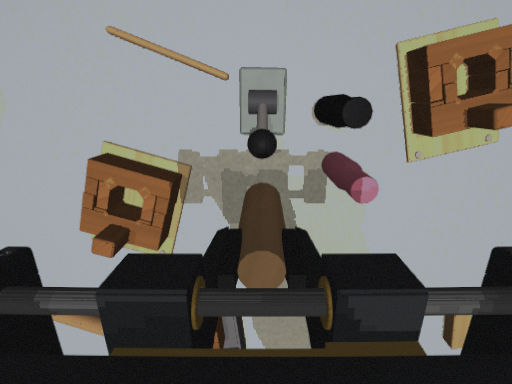

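arm_command(
  plan=[
    [0.015,0,-0.0385,0.0066,0],
    [0.015,0,-0.0385,0.0066,0],
    [0.015,0,-0.0385,0.0066,0],
    [0.015,0,-0.0375,0.0066,0],
    [0.015,0,0,0,0],
    [0.015,0,0,0,0],
  ],
)

```text
clock: 44.05
tool_pos: [0.5492, 0.3474, 0.1858]
eef_rot: [-0.706, 0.001, 0.708, -0.001]
contact_force: [0.1, -1.1, -1.0]
opening: 0.264
```

```bash
python3 -c "
from h import *
p,d,C,st=shot('wrist');save('w27.png',p)
b=bore(p,d,C,st,.55,.351,-.290)
go(b[0],b[1],.145,None,smax=.05)
"
```

```text
collar box c [0.5455 0.3523] size [94.2957 89.8424] 73.32609558105469 bore(back edge) [0.5499 0.351 ] bore(box)  [0.5503 0.3509] len 89.82847210382421 94.31487768084517
at [0.5498 0.3467 0.1862] yaw -1.573 q7 -2.21 t 44.10 F [ 0.0329 -0.33   -0.991 ] | roll 0.000 (0 x 0.0000) then shift [ 0.0412 -0.0044 -0.0002] = 1 x [ 0.0412 -0.0044 -0.0002]
```

View pics/w27.png

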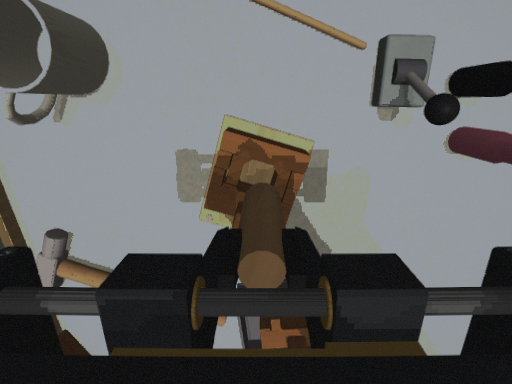

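arm_command(
  plan=[
    [0.015,0.02,-0.004,0,0],
    [0.015,0.02,0,0,0],
    [0.015,0,0,0,0],
    [0.015,0,0,0,0],
  ],
)

```text
clock: 44.6
tool_pos: [0.55, 0.3527, 0.1473]
eef_rot: [-0.707, 0.0, 0.707, 0.0]
contact_force: [0.5, -0.5, -0.8]
opening: 0.263
```

```bash
python3 -c "
from h import *
p,d,C,st=shot('wrist');save('w28.png',p,1.5)
b=bore(p,d,C,st,.55,.351,-.290)
go(b[0],b[1],.09,None,smax=.05)
"
```

```text
collar box c [0.5456 0.3525] size [94.3526 89.8042] 73.44904327392578 bore(back edge) [0.5501 0.3512] bore(box)  [0.5504 0.351 ] len 89.86975048275117 94.33409123435766
at [0.5503 0.353  0.1478] yaw -1.572 q7 -2.21 t 44.65 F [ 0.1013  0.3657 -1.8779] | roll 0.000 (0 x 0.0000) then shift [0.0578 0.0019 0.0002] = 2 x [0.0289 0.0009 0.0001]
```

View pics/w28.png

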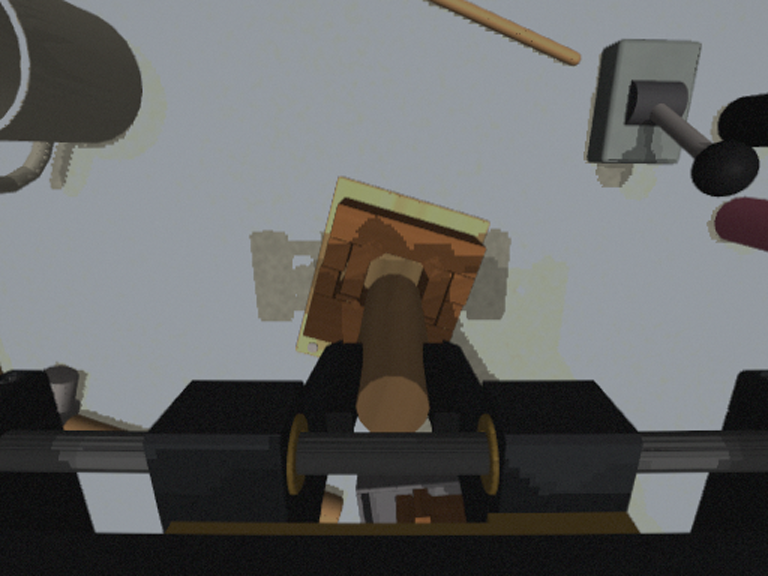

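arm_command(
  plan=[
    [0.015,0.01,0.0015,0,0],
    [0.015,0.015,0,0,0],
    [0.015,0.012,0,0,0],
    [0.015,0,0,0,0],
  ],
)

```text
clock: 45.15
tool_pos: [0.5487, 0.351, 0.1087]
eef_rot: [-0.706, 0.001, 0.708, -0.001]
contact_force: [-0.7, -0.1, -1.2]
opening: 0.267
```

arm_command(
  plan=[
    [0.015,0.01,0,0,0],
    [0.015,0.006,0,0,0],
    [0.015,0.003,0,0,0],
    [0.015,0,0,0,0],
  ],
)

```text
clock: 45.65
tool_pos: [0.5496, 0.3515, 0.0912]
eef_rot: [-0.707, 0.0, 0.707, 0.0]
contact_force: [0.7, -0.1, -0.7]
opening: 0.268
```

arm_command(
  plan=[
    [0.015,0.002,0,0,0],
    [0.015,0.001,0,0,0],
    [0.015,0,0,0,0],
  ],
)

```text
clock: 46.02
tool_pos: [0.55, 0.3517, 0.0889]
eef_rot: [0.707, 0.0, -0.707, -0.0]
contact_force: [-0.4, 0.2, 2.0]
opening: 0.267
```

arm_command(
  plan=[
    [0.06,0,0,0,0],
    [0.06,0,0,0,0],
    [0.06,0,0,0,0],
    [0.06,-0.03,0,0,0],
    [0.06,-0.05,0,0,0],
    [0.06,-0.05,0,0,0],
    [0.06,0,0,0,0],
  ],
)

```text
clock: 46.9
tool_pos: [0.5523, 0.3531, 0.2229]
eef_rot: [0.71, 0.002, -0.705, -0.002]
contact_force: [-0.0, -0.1, -1.0]
opening: 0.677
```

```bash
python3 -c "
from h import *
p,d,C,st=shot('wrist');save('w29.png',p)
leg(p,d,C,st,.55,.351,z=.116)
go(.5675,-.186,.22,-np.pi/2,smax=.05)
"
```

```text
leg top px (np.float64(263.93849206349205), np.float64(191.7579365079365)) world [0.5502 0.3514 0.116 ] spans mm [25.2185 23.1494] rgb [94.6369 72.4385 49.1111] rel: down 106.9 y 2.3 z 2.8
at [0.5506 0.3521 0.2202] yaw -1.571 q7 -2.21 t 46.95 F [-0.2997 -0.711   0.2071] | roll -0.000 (1 x -0.0003) then shift [-0.001   0.5381 -0.0169] = 11 x [-0.0001  0.0489 -0.0015]
```

View pics/w29.png

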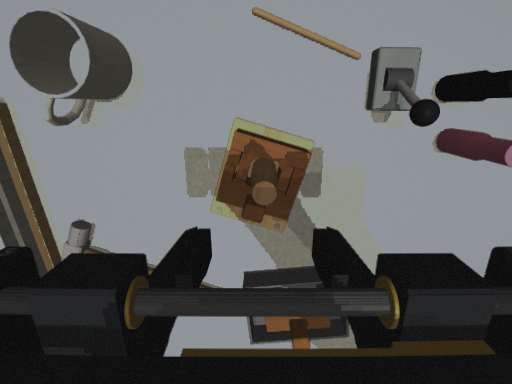

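arm_command(
  plan=[
    [0.06,0,0.049,-0.0015,0],
    [0.06,0,0.049,-0.0015,0],
    [0.06,0,0.049,-0.0015,0],
    [0.06,0,0.049,-0.0015,0],
    [0.06,0,0.049,-0.0015,0],
    [0.06,0,0.049,-0.0015,0],
    [0.06,0,0.049,-0.0015,0],
    [0.06,0,0.049,-0.0015,0],
    [0.06,0,0.049,-0.0015,0],
    [0.06,0,0.049,-0.0015,0],
    [0.06,0,0.048,-0.0015,0],
    [0.06,0,0,0,0],
  ],
)

```text
clock: 48.45
tool_pos: [0.564, -0.1921, 0.2164]
eef_rot: [-0.706, 0.004, 0.709, 0.002]
contact_force: [-0.2, 0.4, -0.6]
opening: 0.682
```

arm_command(
  plan=[
    [0.06,0.025,0,0,0],
    [0.06,0.025,0,0,0],
    [0.06,0,0,0,0],
    [0.06,0,0,0,0],
  ],
)

```text
clock: 48.95
tool_pos: [0.5663, -0.1856, 0.1685]
eef_rot: [-0.707, -0.0, 0.707, -0.0]
contact_force: [-0.4, -0.1, 0.8]
opening: 0.679
```

```bash
python3 -c "
from h import *
p,d,C,st=shot('wrist');save('w30.png',p)
print(st['tool_pos'],st['q'][6])
leg(p,d,C,st,.567,-.187)
"
```

```text
[ 0.5663 -0.1856  0.1685] -1.4041994662038935
leg top px (np.float64(262.61840324763193), np.float64(206.43031123139377)) world [ 0.5672 -0.1864  0.11  ] spans mm [25.3668 23.7849] rgb [89.2598 68.5277 46.7686] rel: down 58.5 y 0.8 z -0.9
```

View pics/w30.png

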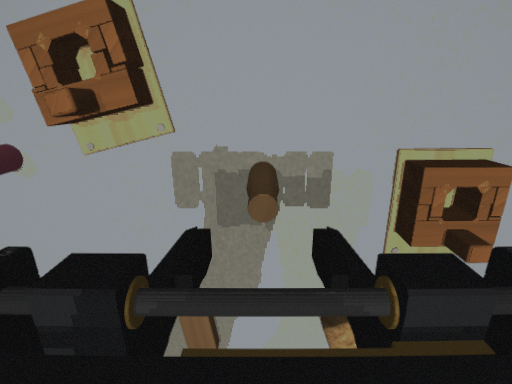

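Brown leg at (263,195) below the jaws; grip it.

arm_command(
  plan=[
    [0.06,0.03,0.0008,-0.001,0],
    [0.06,0.035,0,0,0],
    [0.06,0.021,0,0,0],
    [0.06,0,0,0,0],
    [0.015,0,0,0,0],
    [0.015,0,0,0,0],
    [0.015,0,0,0,0],
    [0.015,0,0,0,0],
    [0.015,0,0,0,0],
  ],
)

```text
clock: 50.12
tool_pos: [0.5675, -0.1871, 0.0828]
eef_rot: [0.707, -0.0, -0.707, -0.0]
contact_force: [0.7, 0.7, 3.9]
opening: 0.267
```

arm_command(
  plan=[
    [0.015,-0.02,0,0,0],
    [0.015,-0.04,0,0,0],
    [0.015,-0.045,0,0,0],
    [0.015,0,0,0,0],
  ],
)

```text
clock: 50.62
tool_pos: [0.5693, -0.188, 0.1905]
eef_rot: [0.709, -0.001, -0.705, 0.0]
contact_force: [0.2, -0.1, -2.0]
opening: 0.266
```

```bash
python3 -c "
from h import *
p,d,C,st=shot('wrist')
b=bore(p,d,C,st,.544,-.397,.013)
go(b[0],b[1],.187,None,smax=.045)
"
```

```text
collar box c [ 0.5397 -0.3946] size [89.2597 95.9981] 0.4825577735900879 bore(back edge) [ 0.5441 -0.3945] bore(box)  [ 0.5447 -0.3945] len 89.35166717418242 96.17220188321518
at [ 0.5677 -0.1875  0.1884] yaw -1.571 q7 -1.40 t 50.67 F [-0.2543  0.401  -1.5834] | roll 0.000 (0 x 0.0000) then shift [0.0015 0.207  0.0235] = 5 x [0.0003 0.0414 0.0047]
```

arm_command(
  plan=[
    [0.015,0,0.0415,0.0047,0],
    [0.015,0,0.0415,0.0047,0],
    [0.015,0,0.0415,0.0047,0],
    [0.015,0,0.0415,0.0047,0],
    [0.015,0,0.0415,0.0047,0],
    [0.015,0.02,0,0,0],
    [0.015,0.02,0,0,0],
    [0.015,0,0,0,0],
    [0.015,0,0,0,0],
  ],
)

```text
clock: 51.8
tool_pos: [0.5435, -0.3945, 0.1469]
eef_rot: [-0.707, -0.0, 0.708, 0.0]
contact_force: [-0.2, 0.1, -1.4]
opening: 0.268
```

```bash
python3 -c "
from h import *
p,d,C,st=shot('wrist');save('w31.png',p)
b=bore(p,d,C,st,.544,-.397,.013)
go(b[0],b[1],.09,None,smax=.045)
"
```

```text
collar box c [ 0.5422 -0.3969] size [85.8203 93.4016] 0.4436856210231781 bore(back edge) [ 0.5447 -0.3968] bore(box)  [ 0.5472 -0.3968] len 85.87096749073234 93.5046680566789
at [ 0.5439 -0.3947  0.1476] yaw -1.571 q7 -1.10 t 51.85 F [ 0.1894  0.2037 -0.9494] | roll 0.000 (0 x 0.0000) then shift [ 0.0576  0.0021 -0.0008] = 2 x [ 0.0288  0.001  -0.0004]
```

View pics/w31.png

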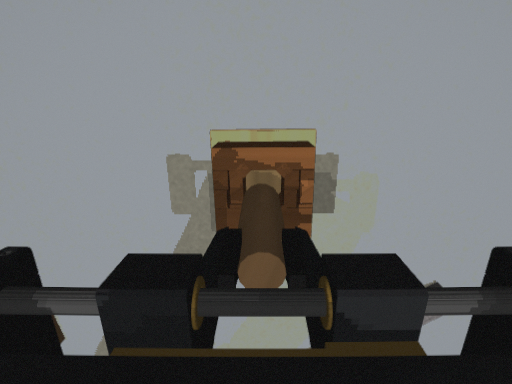

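arm_command(
  plan=[
    [0.015,0.01,0.002,-0.0005,0],
    [0.015,0.015,0,0,0],
    [0.015,0.012,0,0,0],
    [0.015,0,0,0,0],
  ],
)

```text
clock: 52.35
tool_pos: [0.5435, -0.396, 0.1087]
eef_rot: [-0.706, -0.001, 0.708, 0.001]
contact_force: [-0.2, 0.7, -1.2]
opening: 0.264
```

arm_command(
  plan=[
    [0.015,0.01,0,0,0],
    [0.015,0.007,0,0,0],
    [0.015,0.003,0,0,0],
    [0.015,0.001,0,0,0],
    [0.015,0,0,0,0],
  ],
)

```text
clock: 52.98
tool_pos: [0.5441, -0.3968, 0.0895]
eef_rot: [-0.707, 0.0, 0.707, 0.0]
contact_force: [0.7, 0.1, -0.8]
opening: 0.268
```

arm_command(
  plan=[
    [0.015,0.001,0,0,0],
    [0.015,0,0,0,0],
    [0.06,0,0,0,0],
    [0.06,0,0,0,0],
    [0.06,0,0,0,0],
    [0.06,-0.03,0,0,0],
    [0.06,-0.05,0,0,0],
    [0.06,-0.05,0,0,0],
    [0.06,0,0,0,0],
    [0.06,0,0,0,0],
  ],
)

```text
clock: 54.22
tool_pos: [0.5436, -0.3964, 0.2179]
eef_rot: [-0.707, -0.0, 0.708, 0.0]
contact_force: [-0.3, 0.0, -0.0]
opening: 0.683
```

```bash
python3 -c "
from h import *
p,d,C,st=shot('wrist');save('w32.png',p)
P=leg(p,d,C,st,.545,-.397,z=.116)
X=cloud(d,C);u,v=proj([P],C)[0].astype(int);print('top z',np.median(X[v-2:v+3,u-2:u+3,2]))
pt,dt,Ct,_=shot('top');save('t32.png',pt[80:300,60:460],2)
pt,dt,Ct,_=shot('scene');save('s32.png',pt,1.5)
"
```

```text
leg top px (np.float64(261.39468690702085), np.float64(190.10056925996204)) world [ 0.544  -0.3962  0.116 ] spans mm [25.6803 23.5847] rgb [88.7343 67.8444 45.9203] rel: down 101.9 y -0.2 z -0.5
top z 0.1150705700462194
```

View pics/t32.png

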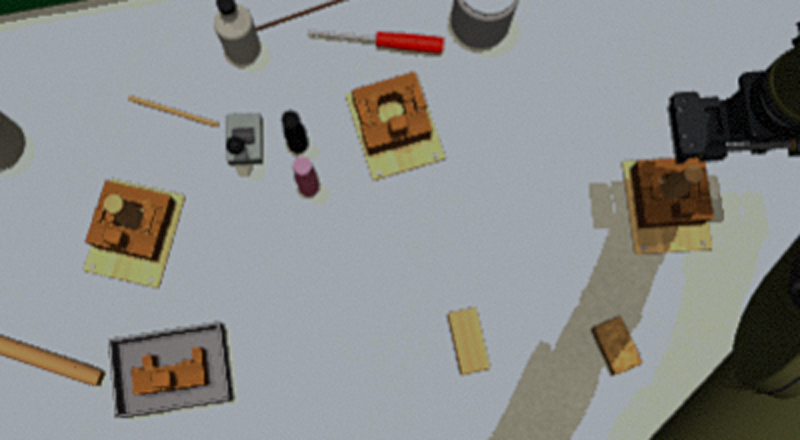

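View pics/s32.png

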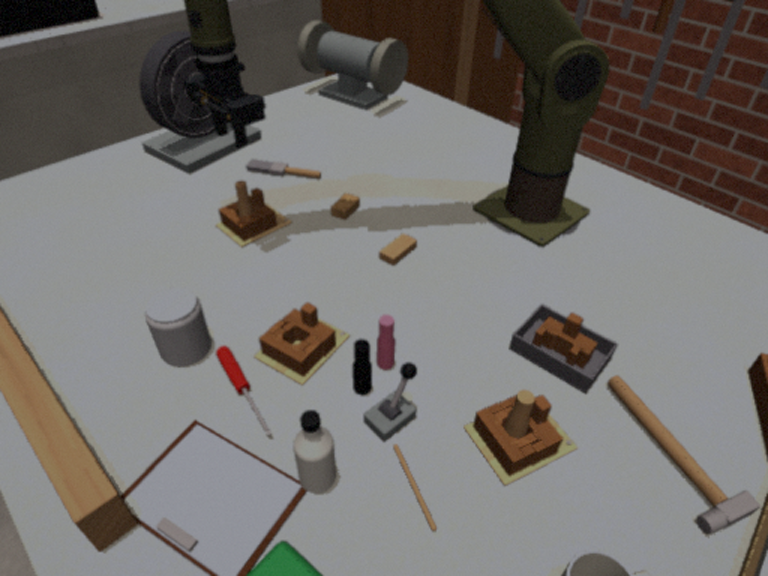

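```bash
python3 -c "
from h import *
pt,dt,Ct,_=shot('top');X=cloud(dt,Ct)
def top(x0,x1,y0,y1,n):
  m=(X[...,0]>x0)&(X[...,0]<x1)&(X[...,1]>y0)&(X[...,1]<y1)&(X[...,2]<.5)
  q=X[m];print(n,'max z',np.sort(q[:,2])[-5:],q[np.argmax(q[:,2])])
top(.72,.86,.14,.24,'bottle');top(.62,.69,.09,.145,'black');top(.55,.62,.09,.13,'pink')
g=cv2.cvtColor(pt,cv2.COLOR_RGB2GRAY)
m=(g<45)&(abs(X[...,0]-.62)<.03)&(abs(X[...,1]-.195)<.025)&(X[...,2]>.07)
ys,xs=np.nonzero(m);print('knob',len(xs),onplane([(xs.mean(),ys.mean())],.100,Ct),X[m][:,2].max())
m=(abs(X[...,0]-.66)<.06)&(abs(X[...,1]-.19)<.035)&(X[...,2]>.018)&(X[...,2]<.031)
P,c,s,a=rect(m,.025,Ct);print('base',c,s,a)
w=shot('wrist')
for x,y,a in [(.55,.35,-.2923),(.684,-.017,.240),(.544,-.397,.0131)]:
  bore(pt,dt,Ct,None,x,y,a)
save('t33.png',pt[130:190,150:220],8)
"
```

```text
bottle max z [0.1543 0.1544 0.1544 0.1545 0.1555] [0.796  0.1886 0.1555]
black max z [0.1144 0.1146 0.1147 0.1152 0.1153] [0.6527 0.1252 0.1153]
pink max z [0.1143 0.1145 0.1148 0.1154 0.1158] [0.5936 0.0988 0.1158]
knob 64 [[0.6235 0.1952 0.1   ]] 0.10952454399621114
base [0.6568 0.1933] [48.4174 71.1762] 88.3265151977539
collar box c [0.5423 0.3495] size [96.6622 87.8278] 73.34320831298828 bore(back edge) [0.5459 0.3484] bore(box)  [0.5471 0.348 ] len 87.88054555014662 96.63074416558409
collar box c [ 0.6768 -0.0183] size [90.5826 94.6469] 12.457234382629395 bore(back edge) [ 0.681  -0.0172] bore(box)  [ 0.6816 -0.0171] len 90.52544523508188 95.13719873245114
collar box c [ 0.5381 -0.3964] size [87.8975 96.48  ] 0.5533265471458435 bore(back edge) [ 0.5418 -0.3963] bore(box)  [ 0.5431 -0.3963] len 88.03303662443176 96.499240778473
```

View pics/t33.png

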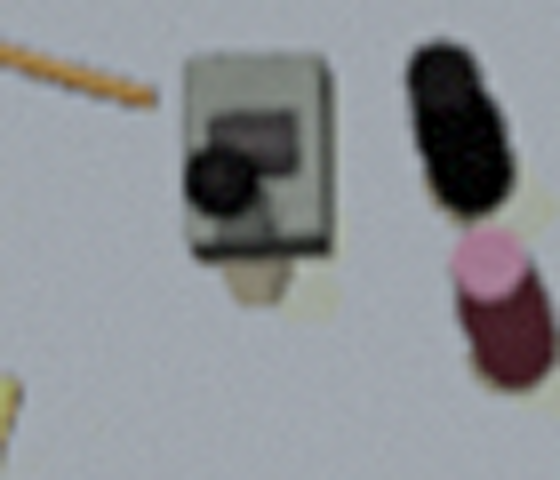

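```bash
python3 -c "
from h import *
go(.57,.195,.22,-np.pi/2,smax=.055)"
```

```text
at [ 0.5435 -0.3963  0.217 ] yaw -1.571 q7 -1.09 t 54.48 F [ 0.1929  1.0545 -0.0912] | roll -0.000 (1 x -0.0001) then shift [-0.0023 -0.5913 -0.0265] = 11 x [-0.0002 -0.0538 -0.0024]
```

arm_command(
  plan=[
    [0.0,0,-0.0538,-0.0024,0],
    [0.0,0,-0.0538,-0.0024,0],
    [0.0,0,-0.0538,-0.0024,0],
    [0.0,0,-0.0538,-0.0024,0],
    [0.0,0,-0.0538,-0.0024,0],
    [0.0,0,-0.0538,-0.0024,0],
    [0.0,0,-0.0538,-0.0024,0],
    [0.0,0,-0.0538,-0.0024,0],
    [0.0,0,-0.0538,-0.0024,0],
    [0.0,0,-0.0538,-0.0024,0],
    [0.0,0,-0.0538,-0.0024,0],
    [0.0,0,0,0,0],
  ],
)

```text
clock: 55.98
tool_pos: [0.5694, 0.2021, 0.2177]
eef_rot: [-0.707, -0.005, 0.708, -0.002]
contact_force: [0.1, -0.4, 0.0]
opening: 0.002
```

```bash
python3 -c "
from h import *
p,d,C,st=shot('wrist');save('w34.png',p,1.5)
X=cloud(d,C);g=cv2.cvtColor(p,cv2.COLOR_RGB2GRAY)
m=(g<60)&(abs(X[...,0]-.62)<.03)&(abs(X[...,1]-.195)<.025)&(X[...,2]>.08)&(X[...,2]<.115)
ys,xs=np.nonzero(m);print('knob',len(xs),(xs.mean(),ys.mean()),onplane([(xs.mean(),ys.mean())],.098,C))
go(.57,.195,.078,-np.pi/2)"
```

```text
knob 560 (np.float64(267.91785714285714), np.float64(129.00357142857143)) [[0.6244 0.1972 0.098 ]]
at [0.5698 0.1979 0.2176] yaw -1.566 q7 -2.00 t 56.02 F [-0.3253 -1.4566  0.3795] | roll 0.005 (1 x 0.0047) then shift [ 0.1396  0.003  -0.0004] = 3 x [ 0.0465  0.001  -0.0001]
```

View pics/w34.png

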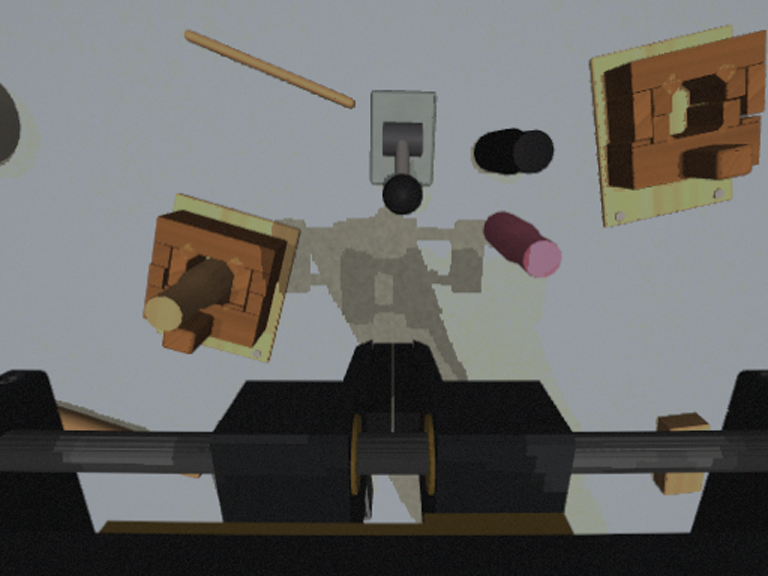

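arm_command(
  plan=[
    [0.0,0.05,0,0,0],
    [0.0,0.05,0,0,0],
    [0.0,0.04,0,0,0],
    [0.0,0,0,-0.01,0],
    [0.0,0,0,-0.015,0],
    [0.0,0,0,-0.015,0],
    [0.0,0,0,-0.015,0],
    [0.0,0,0,-0.012,0],
    [0.0,0,0,-0.012,0],
    [0.0,0,0,0,0],
  ],
)

```text
clock: 57.28
tool_pos: [0.6521, 0.1938, 0.0805]
eef_rot: [0.708, -0.001, -0.706, -0.001]
contact_force: [0.6, -0.8, 0.2]
opening: 0.009
```

```bash
python3 -c "
from h import *
p,d,C,st=shot('wrist');save('w35.png',p)
print(st['tool_pos'],st['contact_force'])"
```

```text
[0.6521 0.1938 0.0805] [ 0.5779 -0.8384  0.1557]
```

View pics/w35.png

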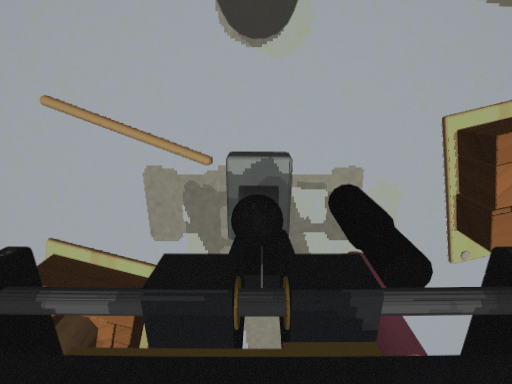

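arm_command(
  plan=[
    [0.0,0,0,-0.01,0],
    [0.0,0,0,-0.01,0],
    [0.0,0,0,-0.005,0],
    [0.0,0,0,-0.004,0],
    [0.0,0,0,0,0],
  ],
)

```text
clock: 57.95
tool_pos: [0.675, 0.1949, 0.0779]
eef_rot: [-0.704, 0.0, 0.71, -0.001]
contact_force: [-9.3, -0.4, 6.6]
opening: 0.001
```

arm_command(
  plan=[
    [0.0,0,0,-0.003,0],
    [0.0,0,0,0,0],
  ],
)

```text
clock: 58.2
tool_pos: [0.6752, 0.1949, 0.0778]
eef_rot: [-0.702, 0.001, 0.712, -0.001]
contact_force: [-14.4, -1.5, 11.2]
opening: 0.003
```

```bash
python3 -c "
from h import *
p,d,C,st=shot('scene');save('s36.png',p[180:330,180:400],3.5)"
```

```text
(no output)
```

View pics/s36.png

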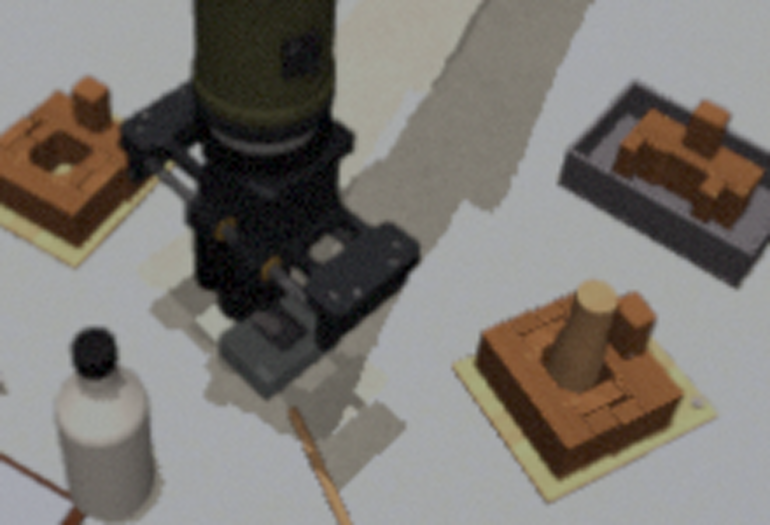

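arm_command(
  plan=[
    [0.0,0,0,0.015,0],
    [0.0,0,0,0.03,0],
    [0.0,-0.02,0,0.03,0],
    [0.0,-0.06,0,0,0],
    [0.0,-0.06,0,0.02,0],
    [0.0,0,0,0.02,0],
    [0.0,0,0,0,0],
    [0.0,0,0,0,0],
  ],
)

```text
clock: 59.25
tool_pos: [0.5676, 0.195, 0.2171]
eef_rot: [-0.707, 0.0, 0.707, 0.0]
contact_force: [0.3, -0.9, -0.3]
opening: 0.002
```

```bash
python3 -c "
from h import *
p,d,C,st=shot('wrist');save('w37.png',p,1.5)
X=cloud(d,C);g=cv2.cvtColor(p,cv2.COLOR_RGB2GRAY)
m=(g<60)&(abs(X[...,0]-.69)<.04)&(abs(X[...,1]-.195)<.025)&(X[...,2]>.08)&(X[...,2]<.115)
ys,xs=np.nonzero(m);print('knob',len(xs),onplane([(xs.mean(),ys.mean())],.098,C), 'max z',X[m][:,2].max())
print(st['tool_pos'])
p,d,C,st=shot('scene');save('s37.png',p,1.5)
p,d,C,st=shot('top');save('t37.png',p[80:300,60:460],2)
"
```

```text
knob 721 [[0.6961 0.1961 0.098 ]] max z 0.1057873650298628
[0.5676 0.195  0.2171]
```

View pics/w37.png

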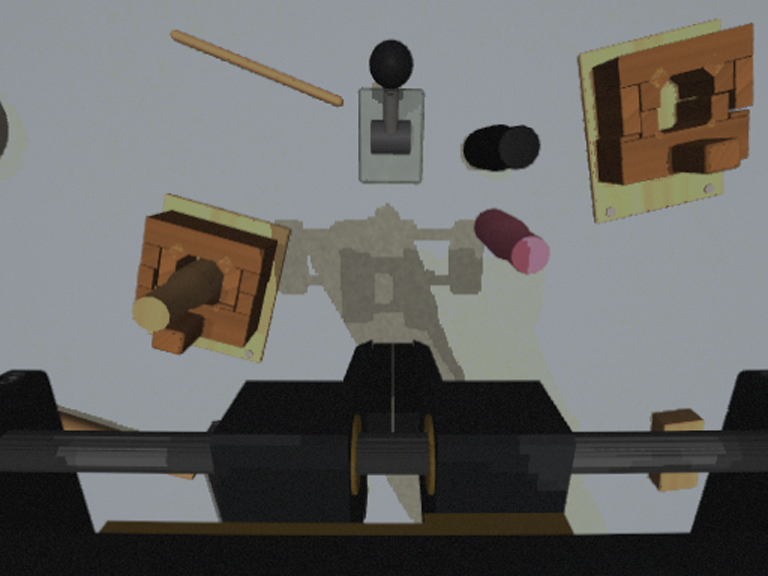

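View pics/s37.png

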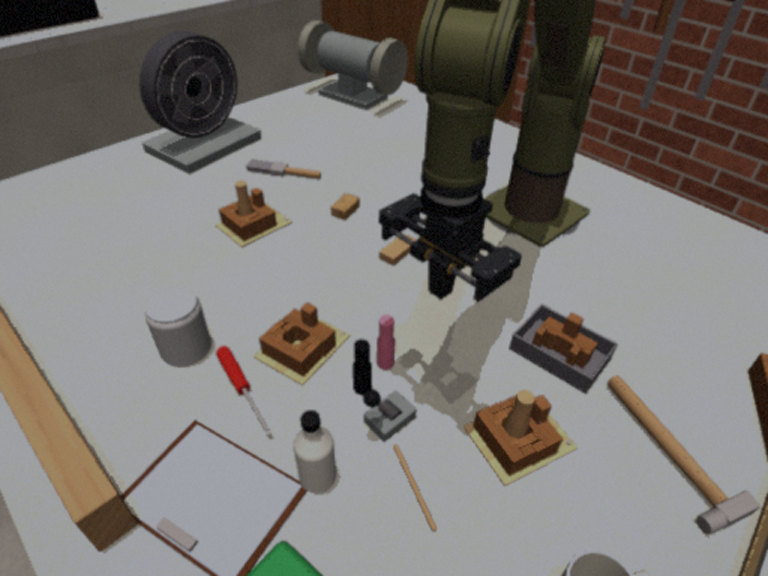

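View pics/t37.png

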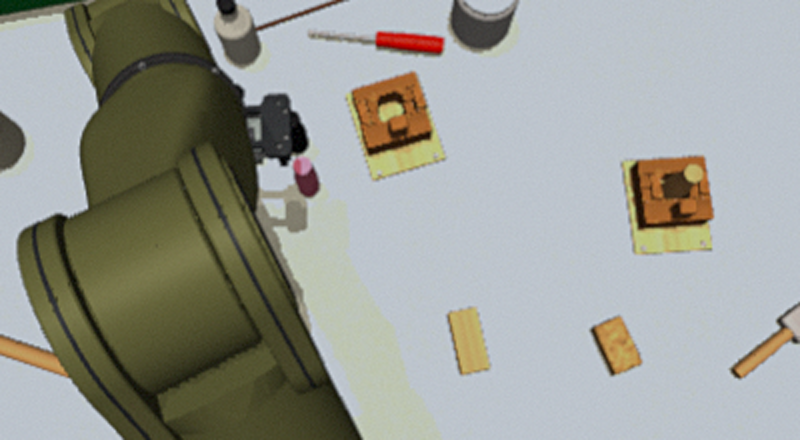

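```bash
python3 -c "
from h import *
go(.66,-.02,.21,.24-np.pi/2,smax=.05)"
```

```text
at [0.5674 0.1948 0.2168] yaw -1.572 q7 -2.01 t 59.40 F [ 0.2895  0.2987 -0.6828] | roll -0.241 (2 x -0.1204) then shift [ 0.0067  0.2306 -0.0389] = 5 x [ 0.0013  0.0461 -0.0078]
```

arm_command(
  plan=[
    [0.0,0,0,0,-0.12],
    [0.0,0,0,0,-0.12],
    [0.0,0,0.0461,-0.0078,0],
    [0.0,0,0.0461,-0.0078,0],
    [0.0,0,0.0461,-0.0078,0],
    [0.0,0,0.0461,-0.0078,0],
    [0.0,0,0.0461,-0.0078,0],
    [0.0,0.03,0,0,0],
    [0.0,0.03,0,0,0],
    [0.0,0,0,0,0],
    [0.0,0,0,0,0],
  ],
)

```text
clock: 60.78
tool_pos: [0.6603, -0.0195, 0.1582]
eef_rot: [0.702, 0.085, -0.702, 0.085]
contact_force: [0.4, 0.3, 0.6]
opening: 0.002
```

```bash
python3 -c "
from h import *
p,d,C,st=shot('wrist');save('w38.png',p[70:270,150:380],3)
bore(p,d,C,st,.684,-.017,.240)
half(p,d,C,.645,-.027,.055,zo=.006)
print(st['tool_pos'])
"
```

```text
collar box c [ 0.6794 -0.0163] size [90.0035 95.4577] 12.740889549255371 bore(back edge) [ 0.683  -0.0152] bore(box)  [ 0.6842 -0.0151] len 89.8735926074573 96.0427647209978
half: grip med [ 0.6483 -0.0221] size [20.4163 22.5662] n 605 mean [ 0.6483 -0.0221] | body c [ 0.6651 -0.0194] size [60.7912 95.2967] dir 0.222 body-centre minus grip along u,v (mm) 17.00272579705095 -1.109362733398621
[ 0.6603 -0.0195  0.1582]
```

View pics/w38.png

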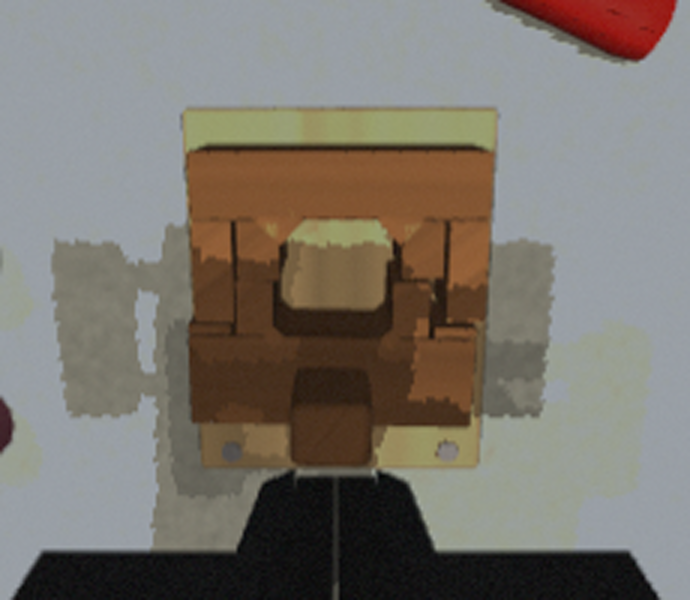

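```bash
python3 -c "
from h import *
a=cv2.imread('pics/w15.png')[140:330,290:490];b=cv2.imread('pics/w14.png')[120:330,240:550]
f=lambda x:cv2.resize(x,(390,300),interpolation=cv2.INTER_CUBIC)
c=cv2.imread('pics/w30.png')[0:160,0:180];e=cv2.imread('pics/w34.png')[20:230,580:768]
cv2.imwrite('pics/cmp.png',np.vstack([np.hstack([f(a),f(b)]),np.hstack([f(c),f(e)])]))
"
```

```text
(no output)
```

View pics/cmp.png

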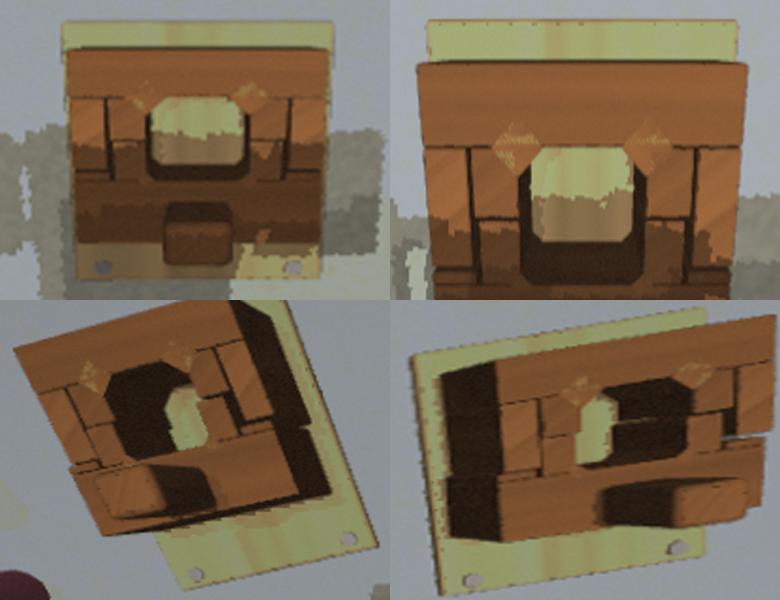

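```bash
python3 -c "
from h import *
p,d,C,st=shot('wrist')
relstand(p,d,C,st,lo=.027,hi=.08)
m=R.from_quat(st['eef_rot']).as_matrix()
g,a=half(p,d,C,.648,-.022,.03,zo=.006)
rel(g,.24,st); print(st['tool_pos'],yaw())
"
```

```text
collar box in (ahead,tool y) mm: c [45.1604  2.3123] size (93.28467559814453, 36.03984832763672) angle deg -0.02 -> bore ahead 23.2 y edges -44.3 49.0
half: grip med [ 0.6484 -0.0221] size [20.4572 22.6344] n 603 mean [ 0.6484 -0.0221] | body c [ 0.6521 -0.0217] size [34.4449 58.88  ] dir 0.240 body-centre minus grip along u,v (mm) 3.63124752199086 -0.5094064309083919
bore rel: ahead(-z) -12.4 mm, tool y -0.3 mm; need roll -0.0002
[ 0.6605 -0.0195  0.1588] -1.3308879741523807
```

arm_command(
  plan=[
    [0.07,0,0.0018,0.0125,0],
    [0.07,0,0,0,0],
    [0.07,0,0,0,0],
    [0.07,0.045,0,0,0],
    [0.07,0.04,0,0,0],
    [0.07,0.02,0,0,0],
    [0.07,0,0,0,0],
  ],
  force=40,
)

```text
clock: 61.75
tool_pos: [0.6472, -0.024, 0.0516]
eef_rot: [-0.701, -0.085, 0.703, -0.085]
contact_force: [0.6, -0.3, 0.8]
opening: 0.772
```

arm_command(
  plan=[
    [0.015,0,0,0,0],
    [0.015,0,0,0,0],
    [0.015,0,0,0,0],
    [0.015,0,0,0,0],
    [0.015,0,0,0,0],
    [0.015,0,0,0,0],
  ],
)

```text
clock: 62.5
tool_pos: [0.6474, -0.0229, 0.0529]
eef_rot: [-0.702, -0.085, 0.702, -0.084]
contact_force: [-2.4, 3.3, 4.8]
opening: 0.267
```

```bash
python3 -c "
from h import *
p,d,C,st=shot('wrist');save('w40.png',p[70:280,130:400],2.9)
relstand(p,d,C,st,lo=.042,hi=.1)
relstand(p,d,C,st,lo=-.02,hi=.02)
print(st['tool_pos'])
"
```

```text
collar box in (ahead,tool y) mm: c [59.0796  1.7894] size (92.4980239868164, 34.422760009765625) angle deg -0.03 -> bore ahead 36.3 y edges -44.5 48.0
collar box in (ahead,tool y) mm: c [4.4664 0.586 ] size (92.9380111694336, 32.30556106567383) angle deg -0.09 -> bore ahead -19.4 y edges -45.9 47.1
[ 0.6474 -0.0229  0.0529]
```

View pics/w40.png

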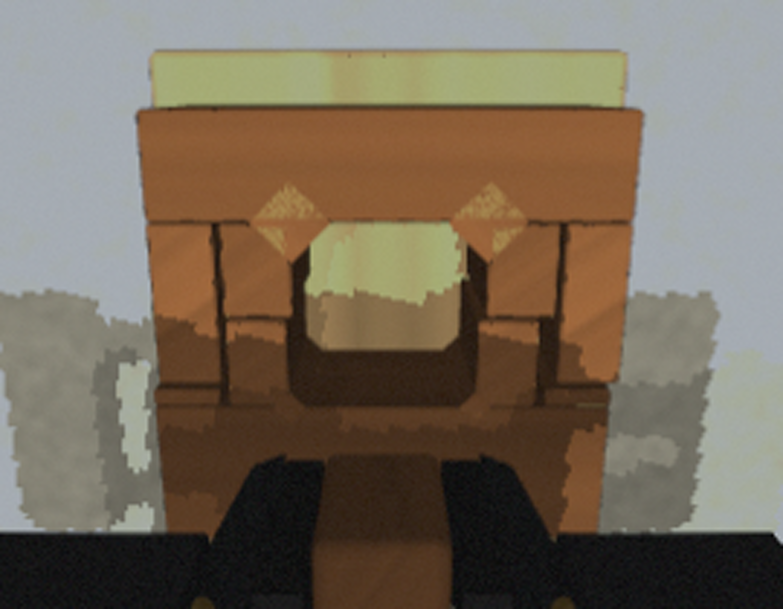

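arm_command(
  plan=[
    [0.015,-0.001,0.0012,0,0],
    [0.015,0,0,-0.001,0],
    [0.015,0,0,-0.001,0],
    [0.015,0,0,-0.001,0],
    [0.015,0,0,0,0],
  ],
)

```text
clock: 63.18
tool_pos: [0.6489, -0.0264, 0.0531]
eef_rot: [-0.7, -0.084, 0.704, -0.085]
contact_force: [-5.5, -2.5, 0.4]
opening: 0.265
```

```bash
python3 -c "
from h import *
p,d,C,st=shot('wrist');save('w41.png',p[70:280,130:400],2.9)
relstand(p,d,C,st,lo=.042,hi=.1)
relstand(p,d,C,st,lo=-.02,hi=.02)
print(st['tool_pos'])
"
```

```text
collar box in (ahead,tool y) mm: c [58.7977 -1.9203] size (92.55767059326172, 33.911293029785156) angle deg -0.01 -> bore ahead 35.8 y edges -48.2 44.4
collar box in (ahead,tool y) mm: c [4.341  0.6643] size (32.41067886352539, 93.03070068359375) angle deg 0.01 -> bore ahead -19.5 y edges -45.8 47.2
[ 0.6489 -0.0264  0.0531]
```

View pics/w41.png

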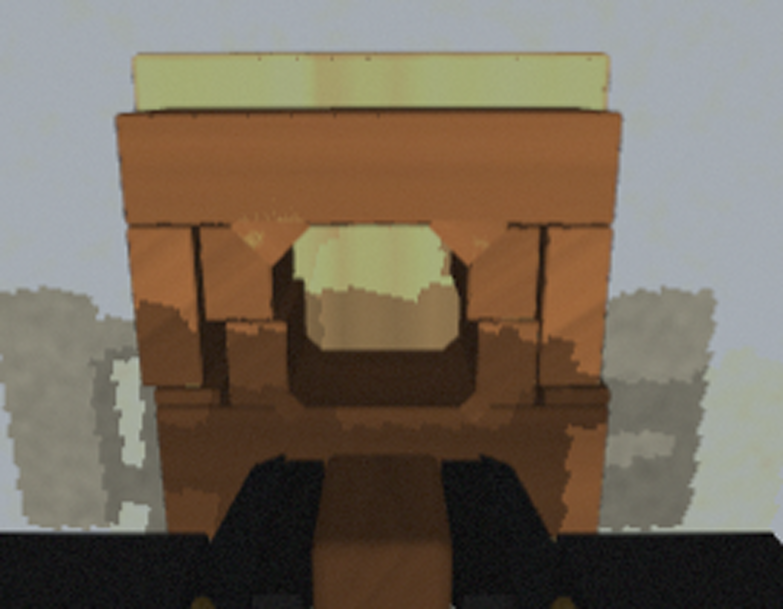

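arm_command(
  plan=[
    [0.015,0,-0.0016,0,0],
    [0.015,0,0,0,0],
    [0.015,0,0,0,0],
  ],
)

```text
clock: 63.6
tool_pos: [0.6489, -0.0263, 0.0532]
eef_rot: [-0.7, -0.083, 0.704, -0.085]
contact_force: [-3.7, -5.1, 0.3]
opening: 0.266
```

```bash
cat > r2.py <<'E'
from h import *
p,d,C,st=shot('wrist')
relstand(p,d,C,st,lo=.042,hi=.1)
relstand(p,d,C,st,lo=-.02,hi=.02)
print(st['tool_pos'],st['contact_force'])
E
python3 r2.py
```

```text
collar box in (ahead,tool y) mm: c [59.0229 -1.8076] size (92.54981231689453, 34.437408447265625) angle deg -0.02 -> bore ahead 36.3 y edges -48.1 44.5
collar box in (ahead,tool y) mm: c [4.6231 0.7581] size (33.06376647949219, 93.1012191772461) angle deg 0.07 -> bore ahead -18.9 y edges -45.8 47.3
[ 0.6489 -0.0263  0.0532] [-3.7227 -5.1057  0.2984]
```

arm_command(
  plan=[
    [0.015,-0.001,0,0.003,0],
    [0.015,0,0,0,0],
    [0.015,0,0,0,0],
  ],
)

```text
clock: 64.03
tool_pos: [0.648, -0.0233, 0.0545]
eef_rot: [0.702, 0.085, -0.702, 0.085]
contact_force: [-0.0, -0.5, -3.6]
opening: 0.272
```

```bash
python3 r2.py
```

```text
collar box in (ahead,tool y) mm: c [58.9111  1.2533] size (34.76240158081055, 92.52901458740234) angle deg 0.04 -> bore ahead 36.3 y edges -45.0 47.5
collar box in (ahead,tool y) mm: c [3.9895 0.6835] size (93.91351318359375, 33.26525115966797) angle deg -0.04 -> bore ahead -19.4 y edges -46.3 47.6
[ 0.648  -0.0233  0.0545] [-0.043  -0.5321 -3.6237]
```

arm_command(
  plan=[
    [0.015,0,0.0005,0,0],
    [0.015,0.0005,0,-0.001,0],
    [0.015,0.0005,0,-0.001,0],
    [0.015,0.0005,0,-0.001,0],
    [0.015,0.0005,0,-0.001,0],
    [0.015,0,0,0,0],
  ],
)

```text
clock: 64.82
tool_pos: [0.6484, -0.0243, 0.053]
eef_rot: [-0.699, -0.084, 0.705, -0.085]
contact_force: [-8.9, -2.8, 6.2]
opening: 0.271
```

```bash
python3 r2.py
```

```text
collar box in (ahead,tool y) mm: c [58.8122  0.2064] size (92.42852783203125, 33.8736686706543) angle deg -0.02 -> bore ahead 35.8 y edges -46.0 46.4
collar box in (ahead,tool y) mm: c [4.3778 0.6271] size (92.98686981201172, 32.42253494262695) angle deg -0.04 -> bore ahead -19.4 y edges -45.9 47.1
[ 0.6484 -0.0243  0.053 ] [-8.9474 -2.7679  6.2292]
```

arm_command(
  plan=[
    [0.06,0,0,0,0],
    [0.06,0,0,0,0],
    [0.06,0,0,0,0],
    [0.06,-0.03,0,0,0],
    [0.06,-0.04,0,0,0],
    [0.06,-0.04,0,0,0],
    [0.06,0,0,0,0],
  ],
)

```text
clock: 65.75
tool_pos: [0.6546, -0.0232, 0.1663]
eef_rot: [0.705, 0.084, -0.699, 0.085]
contact_force: [-0.5, -0.2, 0.4]
opening: 0.684
```

```bash
python3 -c "
from h import *
p,d,C,st=shot('wrist');save('w42.png',p[70:270,150:380],3)
print(st['tool_pos'],yaw(),st['q'][6])
p,d,C,st=shot('scene');save('s42.png',p[90:330,120:440],2.4)
"
```

```text
[ 0.6546 -0.0232  0.1663] -1.3310253597406276 -1.4800808083728894
```

View pics/w42.png

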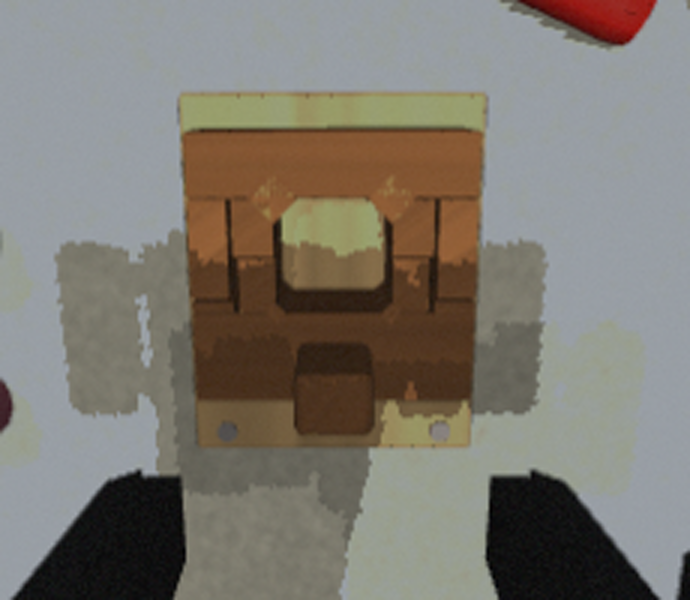

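View pics/s42.png

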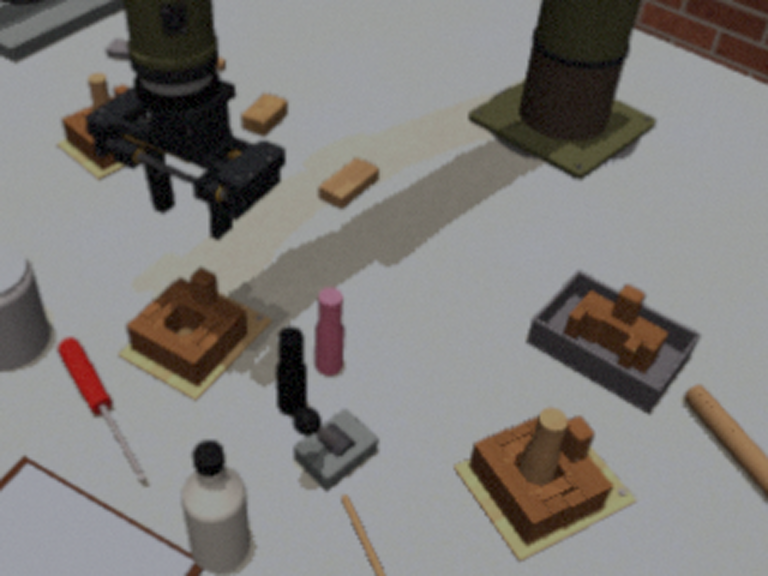

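```bash
python3 -c "
from h import *
go(.66,.196,.22,-np.pi/2,smax=.05)"
```

```text
at [ 0.6517 -0.0234  0.1626] yaw -1.331 q7 -1.48 t 65.85 F [ 0.361   0.8883 -0.4412] | roll 0.240 (2 x 0.1199) then shift [-0.0574 -0.2194 -0.0083] = 5 x [-0.0115 -0.0439 -0.0017]
```

arm_command(
  plan=[
    [0.06,-0.03,0,0,0.12],
    [0.06,-0.0275,0,0,0.12],
    [0.06,0,-0.044,-0.0017,0],
    [0.06,0,-0.044,-0.0017,0],
    [0.06,0,-0.044,-0.0017,0],
    [0.06,0,-0.044,-0.0017,0],
    [0.06,0,-0.0435,-0.0017,0],
    [0.05,0,0,0,0],
    [0.05,0,0,0,0],
  ],
)

```text
clock: 66.97
tool_pos: [0.6597, 0.1949, 0.2185]
eef_rot: [-0.706, 0.001, 0.708, -0.001]
contact_force: [-0.3, 0.4, -0.1]
opening: 0.565
```

```bash
python3 -c "
from h import *
p,d,C,st=shot('wrist');save('w43.png',p)
X=cloud(d,C);g=cv2.cvtColor(p,cv2.COLOR_RGB2GRAY)
m=(g<60)&(abs(X[...,0]-.69)<.04)&(abs(X[...,1]-.195)<.025)&(X[...,2]>.08)&(X[...,2]<.115)
ys,xs=np.nonzero(m);P=onplane([(xs.mean(),ys.mean())],.098,C)[0];print('knob',len(xs),P)
go(P[0],P[1],.075,None)
"
```

```text
knob 523 [0.6983 0.1959 0.098 ]
at [0.66   0.194  0.2189] yaw -1.573 q7 -1.95 t 67.03 F [0.3078 0.3119 0.2107] | roll 0.000 (0 x 0.0000) then shift [ 0.1438 -0.0024 -0.0386] = 3 x [ 0.0479 -0.0008 -0.0129]
```

View pics/w43.png

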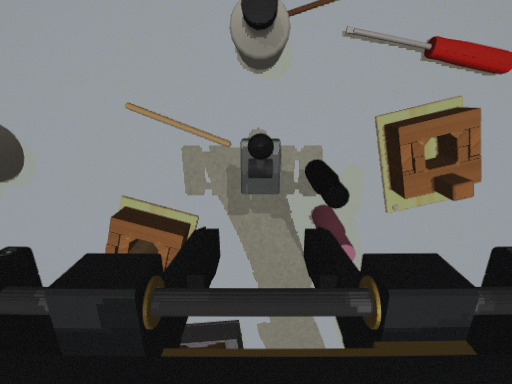

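arm_command(
  plan=[
    [0.05,0,-0.001,-0.018,0],
    [0.05,0,-0.001,-0.018,0],
    [0.05,0.05,0,0,0],
    [0.05,0.05,0,0,0],
    [0.05,0.042,0,0,0],
    [0.05,0,0,0,0],
    [0.02,0,0,0,0],
    [0.02,0,0,0,0],
    [0.02,0,0,0,0],
    [0.02,0,0,0,0],
  ],
  force=10,
)

```text
clock: 68.28
tool_pos: [0.6979, 0.196, 0.0805]
eef_rot: [0.708, -0.001, -0.706, 0.0]
contact_force: [-0.3, -4.4, 7.1]
opening: 0.287
```

arm_command(
  plan=[
    [0.02,-0.0045,0,0.0092,0],
    [0.02,-0.003,0,0.0095,0],
    [0.02,-0.002,0,0.0098,0],
    [0.02,-0.0005,0,0.01,0],
    [0.02,0.0005,0,0.01,0],
    [0.02,0.002,0,0.0098,0],
    [0.02,0.003,0,0.0095,0],
    [0.02,0.0045,0,0.0092,0],
    [0.02,0,0,0.001,0],
    [0.02,0,0,0,0],
  ],
)

```text
clock: 69.53
tool_pos: [0.6184, 0.1972, 0.0782]
eef_rot: [0.707, -0.001, -0.707, 0.0]
contact_force: [2.4, -5.5, 2.9]
opening: 0.287
```

```bash
python3 -c "
from h import *
p,d,C,st=shot('scene');save('s44.png',p[180:330,180:400],3.5)"
```

```text
(no output)
```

View pics/s44.png

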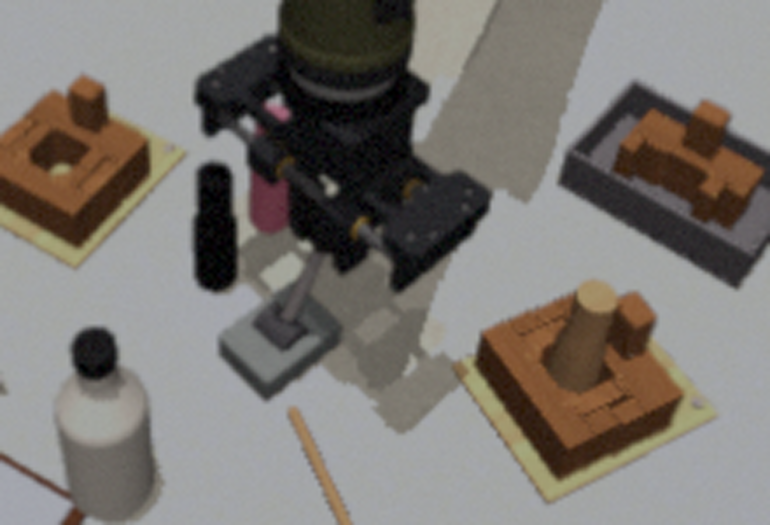

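arm_command(
  plan=[
    [0.05,0,0,0,0],
    [0.05,0,0,0,0],
    [0.05,-0.06,0,0,0],
    [0.05,-0.06,0,0,0],
    [0.0,-0.02,0,0.025,0],
    [0.0,0,0,0.025,0],
    [0.0,0,0,0,0],
    [0.0,0,0,0,0],
  ],
)

```text
clock: 70.58
tool_pos: [0.5687, 0.1987, 0.218]
eef_rot: [-0.707, -0.0, 0.707, 0.0]
contact_force: [-0.2, -0.5, 0.4]
opening: 0.139
```

```bash
python3 -c "
from h import *
p,d,C,st=shot('wrist');save('w45.png',p,1.5)
print(st['tool_pos'],st['opening'])
bore(p,d,C,st,.55,.351,-.290)
X=cloud(d,C);g=cv2.cvtColor(p,cv2.COLOR_RGB2GRAY)
m=(g<60)&(abs(X[...,0]-.62)<.03)&(abs(X[...,1]-.195)<.025)&(X[...,2]>.08)&(X[...,2]<.115)
ys,xs=np.nonzero(m);print('knob',onplane([(xs.mean(),ys.mean())],.098,C))
pt,dt,Ct,_=shot('top')
for x,y,a in [(.684,-.017,.240),(.544,-.397,.0131)]: bore(pt,dt,Ct,None,x,y,a)
save('t45.png',pt[80:300,60:460],2)
"
```

```text
[0.5687 0.1987 0.218 ] 0.1388883087836225
collar box c [0.5461 0.3508] size [94.2446 91.3397] 72.45453643798828 bore(back edge) [0.5502 0.3495] bore(box)  [0.5509 0.3494] len 90.95406335090175 94.87604788206161
knob [[0.6215 0.1971 0.098 ]]
collar box c [ 0.6767 -0.0194] size [89.4699 92.9734] 13.906852722167969 bore(back edge) [ 0.6811 -0.0182] bore(box)  [ 0.6816 -0.0182] len 89.49928667018875 92.98415423863388
collar box c [ 0.5383 -0.3965] size [87.4658 95.6189] 0.1808520257472992 bore(back edge) [ 0.5418 -0.3965] bore(box)  [ 0.5433 -0.3964] len 87.83293440349654 95.96956675282223
```

View pics/w45.png

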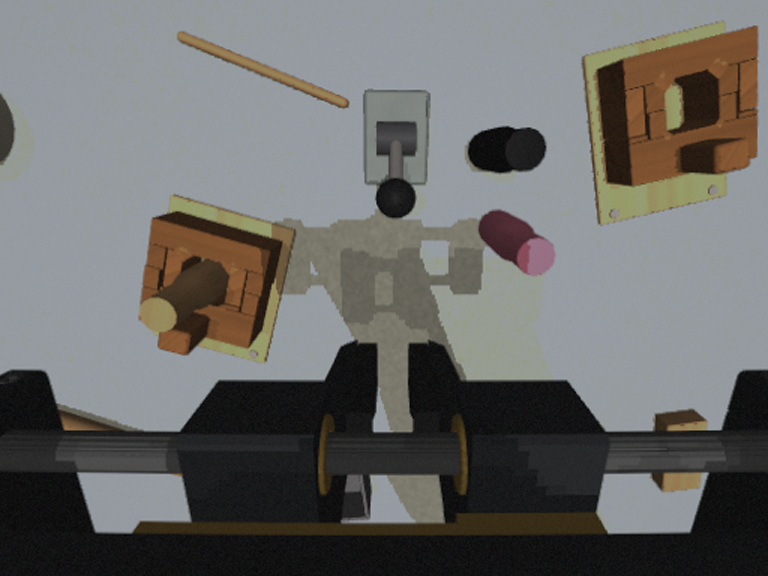

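View pics/t45.png

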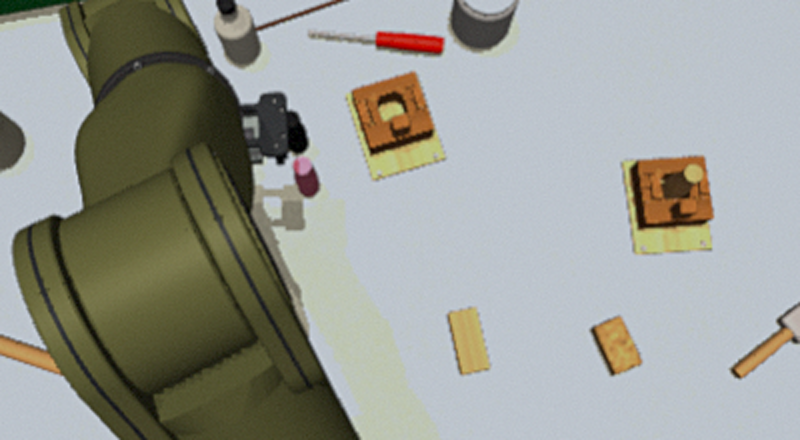

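arm_command(
  plan=[
    [0.0,0.05,0.002,0,0],
    [0.0,0.05,0,0,0],
    [0.0,0.04,0,0,0],
    [0.0,0,0,-0.01,0],
    [0.0,0,0,-0.015,0],
    [0.0,0,0,-0.015,0],
    [0.0,0,0,-0.015,0],
    [0.0,0,0,-0.012,0],
    [0.0,0,0,-0.012,0],
    [0.0,0,0,-0.01,0],
    [0.0,0,0,-0.01,0],
    [0.0,0,0,0,0],
  ],
)

```text
clock: 72.18
tool_pos: [0.6685, 0.196, 0.0786]
eef_rot: [0.708, -0.0, -0.707, -0.0]
contact_force: [-1.1, 0.0, 0.9]
opening: 0.004
```

arm_command(
  plan=[
    [0.0,0,0,-0.005,0],
    [0.0,0,0,-0.004,0],
    [0.0,0,0,-0.003,0],
    [0.0,0,0,0,0],
  ],
)

```text
clock: 72.68
tool_pos: [0.6751, 0.1962, 0.0777]
eef_rot: [-0.704, 0.0, 0.71, -0.001]
contact_force: [-9.3, -1.3, 6.1]
opening: 0.007
```

Same stop as before (x 0.675). Back off and check.

arm_command(
  plan=[
    [0.0,0,0,-0.002,0],
    [0.0,0,0,0.015,0],
    [0.0,0,0,0.03,0],
    [0.0,-0.02,0,0.03,0],
    [0.0,-0.06,0,0,0],
    [0.0,-0.06,0,0.02,0],
    [0.0,0,0,0.02,0],
    [0.0,0,0,0,0],
    [0.0,0,0,0,0],
  ],
)

```text
clock: 73.8
tool_pos: [0.5671, 0.1959, 0.2169]
eef_rot: [-0.707, 0.0, 0.707, 0.0]
contact_force: [0.4, -0.5, 0.2]
opening: 0.007
```

```bash
python3 -c "
from h import *
p,d,C,st=shot('wrist');save('w46.png',p,1.5)
X=cloud(d,C);g=cv2.cvtColor(p,cv2.COLOR_RGB2GRAY)
m=(g<60)&(abs(X[...,0]-.69)<.04)&(abs(X[...,1]-.195)<.025)&(X[...,2]>.08)&(X[...,2]<.115)
ys,xs=np.nonzero(m);print('knob',onplane([(xs.mean(),ys.mean())],.098,C),st['tool_pos'])
p,d,C,st=shot('scene');save('s46.png',p,1.5)
"
```

```text
knob [[0.6961 0.1961 0.098 ]] [0.5671 0.1959 0.2169]
```

View pics/w46.png

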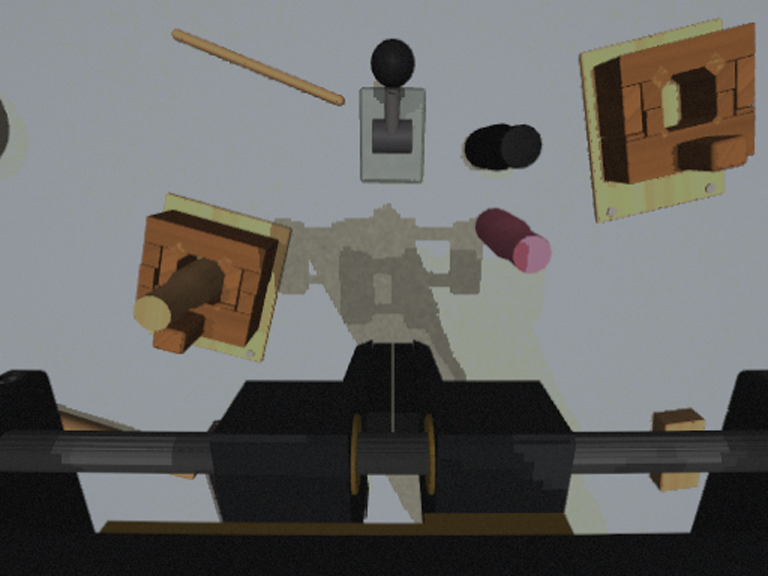

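View pics/s46.png

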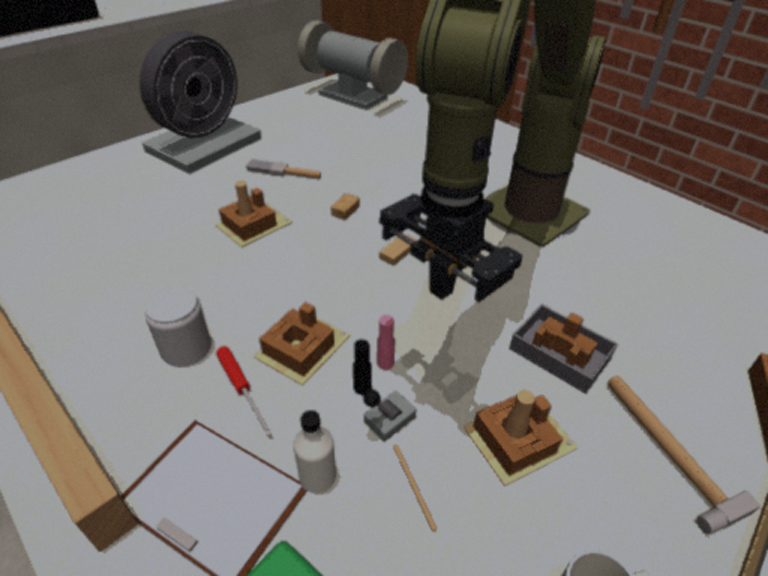

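```bash
python3 -c "
from plant import r
print(r.finish_job())"
```

```text
the job is handed in; nothing more can be done
None
```

The job is done and handed in at about 74 s. The one thing that could count against it is that I pushed the fan lever twice, for the reason given below.

- **Collars:** half_1 closes the left stand (stand_1), half_2 the middle one (stand_2) and half_3 the right one (stand_3). half_4 is in the tray.
- **Legs:** Only two brown legs were there. They stand in stand_1 and stand_3, and stand_2 is empty. The black and pink look-alikes were not touched.
- **Fan lever:** half_2 had shifted about 2–3 mm and turned slightly after I set it. I only noticed this after pushing the lever over the first time. I pulled half_2 back flush, returned the lever to off, and pushed it fully over again.

**Last checks:**
- The closed collars measured about 88–91 by 93–97 mm, against 90 by 94 nominal.
- The leg in stand_3 has its top 115 mm up and the one in stand_1 close to 116 mm, which is right for standing on the plate.
- The lever sits against its stop, with the knob about 75 mm from its off position (76.7 mm expected). The arm is clear of everything.
- Camera positions differed by up to 4 mm between the wrist and top views, so I did the final fits from the wrist view.
- half_2's first slide failed because it pitched in the grip. I let go, gripped it again and slid it home.

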